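Pack the glazing kit into the caddy

TASK

Pack the glazing kit into the plywood caddy: stand the blue dye bottle in the blue pocket, the jar with the bright green lid in the green pocket, the small jar with the whitish cap in the white pocket and the clay whistle in the orange pocket, each upright on its pocket's floor. Leave the two black-lidded canisters on the bench, one white-labelled and one blue, standing where they are.

Things in the scene. Friction and masses are not known exactly. Their poses are not given: they have to be found in the camera images.
- blue_canister: look-alike that stays: film canister with a blue body and a black snap lid, 31 mm body, lid 36 mm across, 56 mm high, loose. Origin: centre of its underside, z up.
- green_jar: small glass jar with a bright green screw lid, standing upright; 54 mm diameter, 92 mm high, about 300 g; the lid (52 mm across, top 10 mm) turns freely, so grasp the glass below z = 80 mm. Origin: centre of its underside, z up. Behind all the things stands a steel shelf, its front at x = 0.60 m where y = 0 (0.68 at y = -0.3, 0.52 at y = 0.3): do not swing the wrist into it.
- white_cap_jar: small clear jar with cream powder in it and a pale whitish cap, standing upright; body 45 mm diameter up to z = 62 mm, narrower cap 36 mm across to z = 80 mm (total height); about 110 g. Origin: centre of its underside, z up.
- whistle: small lumpy clay animal whistle, brown with a white ball and a speckled head, standing on its foot; about 30 mm wide along its x, 34 mm (up to 46) along its y, 45 mm high, 45 g. Origin: on its underside; its middle lies 6 mm along its own +y from there. Grasp it across its x, 30 mm wide, at z = 25 to 42 mm. Its yaw varies; z up.
- white_canister: look-alike that stays: film canister with a white-labelled body and black lid, 31 mm body, lid up to 40 mm across, 51 mm high, loose. Origin: centre of its underside, z up.
- dye: slim blue dye bottle with a green band and a narrow white cap, standing upright; straight body 33 mm diameter up to about z = 65 mm, then shoulder and cap to 98 mm; about 60 g; grasp the body at about z = 45 mm. Origin: centre of its underside, z up.
- blue_pocket: Blue plastic pocket, an open square tray 80 mm outside, 72 mm inside, walls 21 mm high, one of four set two by two (82 mm pitch, colours change places) in a fixed 178 mm plywood caddy (rim at z = 27 mm, low wire handles). Origin: centre of its underside, 13 mm above the bench; inner floor at world z = 17 mm, rim at 34 mm. x, y along its sides, z up.
- green_pocket: Green plastic pocket, an open square tray 80 mm outside, 72 mm inside, walls 21 mm high, one of four set two by two (82 mm pitch, colours change places) in a fixed 178 mm plywood caddy (rim at z = 27 mm, low wire handles). Origin: centre of its underside, 13 mm above the bench; inner floor at world z = 17 mm, rim at 34 mm. x, y along its sides, z up.
- white_pocket: White plastic pocket, an open square tray 80 mm outside, 72 mm inside, walls 21 mm high, one of four set two by two (82 mm pitch, colours change places) in a fixed 178 mm plywood caddy (rim at z = 27 mm, low wire handles). Origin: centre of its underside, 13 mm above the bench; inner floor at world z = 17 mm, rim at 34 mm. x, y along its sides, z up.
- orange_pocket: Orange plastic pocket, an open square tray 80 mm outside, 72 mm inside, walls 21 mm high, one of four set two by two (82 mm pitch, colours change places) in a fixed 178 mm plywood caddy (rim at z = 27 mm, low wire handles). Origin: centre of its underside, 13 mm above the bench; inner floor at world z = 17 mm, rim at 34 mm. x, y along its sides, z up.
Not all that is in view belongs to the job. Leave any turquoise or yellow look-alike of the whistle alone.

How it is judged:
By the outcome, as a careful person would: the job done as asked, in the order asked, and still so for the second after the job is handed in, with the robot touching nothing.
It also fails if it takes over 118 s, if anything falls off the work surface, if the arm or the gripper's body presses on something with over 40 N, if the wrist force passes 120 N, or if a joint passes its speed limit or range.

ROBOT

A 7-joint arm with a two-finger parallel gripper is mounted at the origin on the work surface; the furniture and walls round the work are solid. World frame = base frame: x ahead of the robot, y to its left, z up, the work surface at z = 0. Lengths are in m, angles in rad, forces in N, time in s.
With the tool pointing down it reaches from about 0.4 to 0.85 m from the base axis. Payload 10.4 kg.
Tool frame: the origin (TCP) lies midway between the tips of the shut fingers; the grasp point (between the pads) lies 19 mm behind it; y points along the fingers, x is the direction in which the jaws open and shut, and the axes are right-handed (so a half turn about y gives the same grasp; the last joint's range is limited). The gripper opens to 87 mm and grips with 3 to 60 N. Pads are 19 mm wide; open, the fingers measure 117 mm over their backs; the gripper's body (75 mm by 190 mm) begins 51 mm behind the grasp point.
Start: joints at [-1.178, 0.332, -0.065, 1.46, 0.022, 1.35, -0.088], TCP at [0.252, 0.572, 0.223] pointing down, gripper open.
Joint ranges: [-2.6, 2.6], [-0.5, 2.12], [-1.47, 1.34], [0.16, 2.42], [-1.27, 4.41], [0.06, 2.06], [-2.6, 2.6]. Speed limits (rad/s): [2.22, 2.22, 2.79, 2.79, 3.14, 3.14, 3.14].

INTERFACE

Orientations are given as a unit quaternion [x, y, z, w].
In Python, from bench import r gives the robot as it stands. The module is installed in compiled form; this text tells all that it offers.
- The arm moves only by the tool arm_command, never from a script. Its argument "deltas" is one flat list of numbers, 6 for each row, row after row: the shift along the tool's x, y, z in m, then the turn, a rotation vector about the tool's x, y, z in degrees. In form: [tx, ty, tz, ax, ay, az, tx, ty, tz, ax, ay, az, ...]. A call has 1 to 8 rows; each row is the pose to reach, as a shift and turn from the pose commanded when the call began, along the tool's axes at that moment; what a row does not reach only later rows make up. A row lasts 1/8 s, in which the tool goes at most 62.5 mm and 10.7 degrees, less where a joint would pass 70% of its speed; a pose out of reach is approached as far as the arm can. A call with a gripper value outside its range is refused whole. "hand" is the opening, from 0 (shut) to 1 (fully open), set as the call begins (left out, the last holds). The fingers move at their own pace and stop on an object; "grip_force" is the grip in N (left out, the last holds). Time passes only in rows, so rows that repeat a pose let the fingers close. It gives the time, the measured TCP pose, the force and the opening at its end, in the units of the state.
- r.read_state(): the state, without advancing time (a new reading comes with each control period).
- r.camera(name): name is "scene" or "top" or "wrist"; returns a dict with "image" (384x512x3 uint8, red, green, blue), "intrinsics" (3x3 intrinsics, pixels), "world_from_camera" (4x4, takes a point from camera to world coordinates); the wrist camera has in their place "hand_eye" (4x4, takes a point from camera to tool coordinates, whose origin is the TCP and whose axes are the tool frame's). Camera axes: x right, y down, z forward; pixel columns grow to the right and rows downward; lengths in m; the calibration is good to about 2 mm. A picture is of the moment at which its call begins: read the wrist's pose just before it. There is no depth.
- r.close_job(): hands the job in, once; it reports no verdict.
Trained networks look in a picture, given as the dict that the camera call returned (one of the last four; its "shot" number tells which), for a name from the list of things; names that differ only in an ending like _2 or _b are one class to them, and where a whole thing is asked for, a point or a joint stands for the part that bears it (a point fixed in the world has none). Each returns a list of dicts, best first, with "conf" (0 to 1); they miss things now and then, are a little off and sometimes report something else, mostly with a low value. They report only what shows in the picture. A call takes as long as a camera call. They do not tell look-alikes from the thing itself.
- r.boxes_of(picture, query): "centre" ([row, column] in pixels, amid what is visible of it).
- r.regions_of(picture, query): "region" (384x512 bool, what is visible of it) and "centre" ([row, column] in pixels, amid what is visible of it).
The state is a dict: "time": time; "joint_positions": joint angles; "joint_vel": joint speeds; "joint_torque": joint torques, N m; "ee_pos": TCP position; "eef_rot": TCP orientation; "ft_force": force on the tool from outside, world axes, zero at the start; "torque": the same for the moment, N m; "width": finger opening in m.
Only numpy, scipy, OpenCV 4.12 (cv2) and the standard library are available. Lean on these libraries where they do the work, as an engineer would, in place of code of your own. Each camera call takes 0.05 s, during which the arm holds its last target.

## Working session

There is one attempt and no reset: what is moved stays moved. The work goes in short steps, Python scripts to look and compute and a tool call to move; the robot and the scene stay as the last step left them, time stands still between calls to the robot, and variables do not carry over. Pictures are saved under pics/ and viewed, and the job is handed in when it is done.

Besides the shell and the picture viewer there is one more tool, called after ">>>" as name(argument=value, ...) on one line, values as JSON. arm_command: Moves the arm, as the interface text tells. Its arguments: {"type":"object","properties":{"deltas":{"type":"array","items":{"type":"number"}},"hand":{"type":"number"},"grip_force":{"type":"number"}},"required":["deltas"]}

```bash
mkdir -p pics; python3 - <<'E'
from bench import r
import cv2,numpy as np
s=r.read_state()
for k in s: print(k,np.round(s[k],4))
for n in ["scene","top","wrist"]:
    p=r.camera(n)
    print(n,p.get("shot"),np.round(p["intrinsics"],1).tolist(),np.round(p.get("world_from_camera",p.get("hand_eye")),3).tolist())
    np.save(n+".npy",p["image"])
    cv2.imwrite(f"pics/{n}0.png",cv2.resize(p["image"][:,:,::-1],(768,576)))
    if n!="wrist":
        for q in ["blue_canister","green_jar","white_cap_jar","whistle","white_canister","dye","blue_pocket","green_pocket","white_pocket","orange_pocket"]:
            print(q,[(round(float(d["conf"]),2),np.round(d["centre"]).tolist()) for d in r.boxes_of(p,q)][:4])
print(r.read_state()["time"])
E
```

```text
time 0.0
joint_positions [-1.1776  0.3329 -0.0647  1.4609  0.0216  1.3499 -0.0885]
joint_vel [-0.001  -0.0002  0.0014 -0.0014  0.0013  0.0006 -0.0004]
joint_torque [-1.60000e-03 -6.23277e+01  2.37000e-02 -3.89902e+01 -6.14000e-02
  3.95000e-02  1.00000e-04]
ee_pos [0.2523 0.5714 0.2218]
eef_rot [ 0.5927  0.3856 -0.3864 -0.5921]
ft_force [-0.3527  0.3841  0.1757]
torque [ 0.047   0.0074 -0.0288]
width 0.0869
scene 1 [[463.3, 0.0, 255.8], [0.0, 463.3, 190.8], [0.0, 0.0, 1.0]] [[-0.556, -0.409, 0.724, -0.631], [-0.831, 0.284, -0.478, 0.742], [-0.01, -0.867, -0.498, 0.792], [0.0, 0.0, 0.0, 1.0]]
blue_canister [(0.73, [201.0, 247.0]), (0.21, [183.0, 289.0])]
green_jar [(0.79, [184.0, 288.0])]
white_cap_jar [(0.93, [204.0, 222.0])]
whistle [(0.68, [243.0, 230.0]), (0.5, [265.0, 160.0]), (0.47, [227.0, 211.0])]
white_canister [(0.49, [241.0, 192.0])]
dye [(0.58, [189.0, 263.0])]
blue_pocket [(0.66, [173.0, 325.0])]
green_pocket []
white_pocket [(0.54, [227.0, 210.0])]
orange_pocket [(0.7, [164.0, 312.0])]
top 2 [[383.8, 0.0, 260.6], [0.0, 383.8, 191.9], [0.0, 0.0, 1.0]] [[0.017, -0.993, 0.116, 0.288], [-1.0, -0.016, 0.013, 0.024], [-0.012, -0.116, -0.993, 1.122], [0.0, 0.0, 0.0, 1.0]]
blue_canister [(0.53, [181.0, 252.0])]
green_jar [(0.7, [187.0, 304.0])]
white_cap_jar [(0.59, [182.0, 218.0])]
whistle [(0.69, [237.0, 194.0]), (0.53, [206.0, 194.0]), (0.51, [231.0, 119.0]), (0.51, [163.0, 362.0])]
white_canister [(0.67, [207.0, 162.0])]
dye []
blue_pocket [(0.67, [191.0, 371.0])]
green_pocket [(0.72, [155.0, 394.0]), (0.45, [183.0, 251.0])]
white_pocket [(0.9, [182.0, 400.0])]
orange_pocket [(0.81, [161.0, 364.0])]
wrist 3 [[306.5, 0.0, 257.4], [0.0, 306.5, 191.4], [0.0, 0.0, 1.0]] [[1.0, 0.001, 0.0, 0.0], [0.0, -0.266, 0.964, -0.163], [0.001, -0.964, -0.266, 0.073], [0.0, 0.0, 0.0, 1.0]]
1.15
```

View pics/scene0.png

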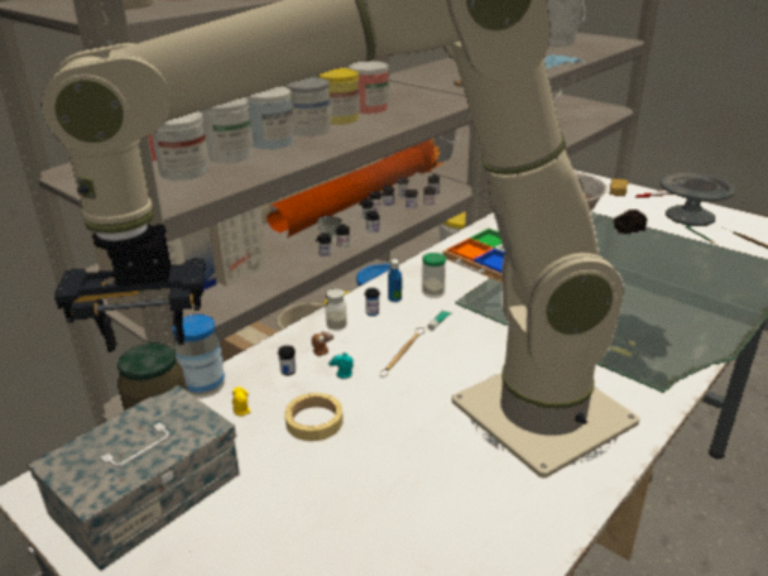

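View pics/top0.png

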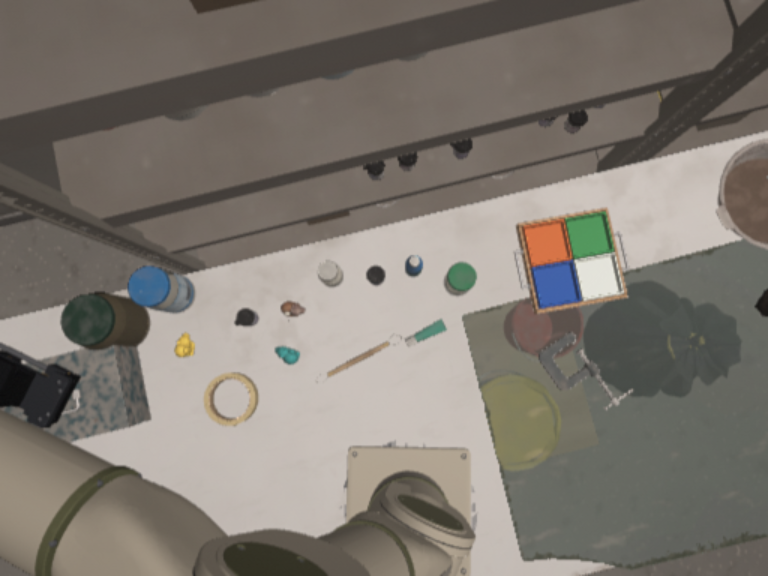

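View pics/wrist0.png

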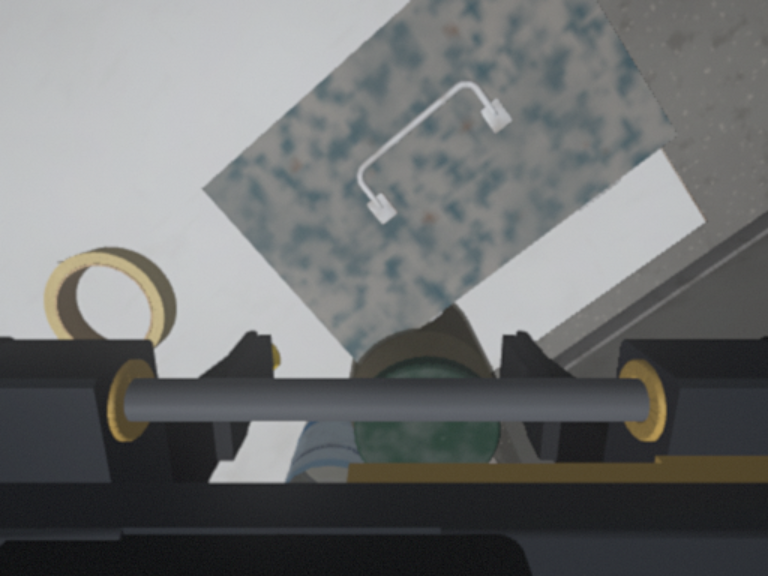

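```bash
cat > h.py <<'E'
from bench import r
import cv2,numpy as np
from scipy.spatial.transform import Rotation as Ro
def ray(p,rc,T=None):
    K=p["intrinsics"];T=p["world_from_camera"] if T is None else T
    d=T[:3,:3]@np.linalg.inv(K)@np.array([rc[1],rc[0],1.]);return T[:3,3],d/np.linalg.norm(d)
def at_z(p,rc,z,T=None):
    o,d=ray(p,rc,T);return o+d*(z-o[2])/d[2]
def proj(p,X,T=None):
    T=p["world_from_camera"] if T is None else T
    q=np.linalg.inv(T)@np.append(X,1);u=p["intrinsics"]@q[:3];return u[1]/u[2],u[0]/u[2]
def tri(a,b):
    (o1,d1),(o2,d2)=a,b
    A=np.stack([d1,-d2],1);t=np.linalg.lstsq(A,o2-o1,rcond=None)[0]
    P,Q=o1+t[0]*d1,o2+t[1]*d2;return (P+Q)/2,np.linalg.norm(P-Q)
def wristT(p,s):
    T=np.eye(4);T[:3,:3]=Ro.from_quat(s["eef_rot"]).as_matrix();T[:3,3]=s["ee_pos"];return T@p["hand_eye"]
def yawR(a):  # tool x at world angle a(deg), tool y down
    x=np.array([np.cos(np.radians(a)),np.sin(np.radians(a)),0]);y=np.array([0,0,-1.]);return np.stack([x,y,np.cross(x,y)],1)
def rows(targets,start=None):
    """targets: list of (pos, yawdeg); prints rows rel to start (pos,R)"""
    s=r.read_state()
    p0,R0=(s["ee_pos"],Ro.from_quat(s["eef_rot"]).as_matrix()) if start is None else start
    for p,a in targets:
        t=R0.T@(np.array(p)-p0);w=Ro.from_matrix(R0.T@yawR(a)).as_rotvec(degrees=True)
        print(np.round(t,4).tolist(),np.round(w,1).tolist())
def yaw(s): 
    R=Ro.from_quat(s["eef_rot"]).as_matrix();return np.degrees(np.arctan2(R[1,0],R[0,0])),R[:,1]
E
python3 - <<'E'
from h import *
s=r.read_state();print(yaw(s))
P={n:r.camera(n) for n in("scene","top")}
H={"green_jar":92,"white_cap_jar":80,"whistle":40,"white_canister":51,"blue_canister":56,"dye":98,"blue_pocket":17,"green_pocket":17,"white_pocket":17,"orange_pocket":17}
for q in H:
    for n in P:
        for d in r.regions_of(P[n],q)[:3]:
            m=d["region"];ys,xs=np.nonzero(m)
            mc=P[n]["image"][m].mean(0)
            print(q,n,round(float(d["conf"]),2),np.round(d["centre"],1),m.sum(),(ys.min(),ys.max(),xs.min(),xs.max()),mc.round(),np.round(at_z(P[n],d["centre"],H[q]/1000 if n=="top" else H[q]/2000),3))
for n in P:
  im=P[n]["image"][:,:,::-1]
  c=im[125:225,100:430] if n=="top" else im[140:280,130:350]
  cv2.imwrite(f"pics/{n}1.png",cv2.resize(c,None,fx=2.4 if n=="top" else 3.5,fy=2.4 if n=="top" else 3.5,interpolation=cv2.INTER_CUBIC))
print(r.read_state()["time"])
E
```

```text
(np.float64(66.178218975554), array([ 4.51952862e-05,  8.03367530e-05, -9.99999996e-01]))
green_jar scene 0.86 [187.5 287.5] 425 (np.int64(168), np.int64(198), np.int64(282), np.int64(296)) [106. 122.  99.] [ 0.41  -0.07   0.046]
green_jar top 0.87 [187.3 307.8] 359 (np.int64(175), np.int64(196), np.int64(296), np.int64(317)) [ 87. 119.  95.] [ 0.423 -0.09   0.092]
white_cap_jar scene 0.64 [205.2 222.3] 321 (np.int64(193), np.int64(219), np.int64(216), np.int64(229)) [142. 136. 120.] [0.445 0.156 0.04 ]
white_cap_jar top 0.69 [180.7 220.5] 184 (np.int64(175), np.int64(189), np.int64(213), np.int64(227)) [161. 154. 145.] [0.439 0.148 0.08 ]
whistle scene 0.67 [225.7 213. ] 168 (np.int64(221), np.int64(237), np.int64(207), np.int64(222)) [117.  91.  71.] [0.389 0.221 0.02 ]
whistle scene 0.54 [267.  156.6] 171 (np.int64(258), np.int64(276), np.int64(155), np.int64(165)) [182. 152.  17.] [0.305 0.436 0.02 ]
whistle scene 0.51 [242.5 228.3] 196 (np.int64(235), np.int64(251), np.int64(220), np.int64(235)) [ 39. 121. 113.] [0.291 0.227 0.02 ]
whistle top 0.65 [202.7 194.2] 136 (np.int64(20
[... 1046 characters left out ...]
p 0.87 [189.  368.4] 792 (np.int64(174), np.int64(204), np.int64(354), np.int64(385)) [ 65.  91. 154.] [ 0.43  -0.273  0.017]
green_pocket scene 0.57 [159.7 329.7] 179 (np.int64(152), np.int64(164), np.int64(314), np.int64(333)) [ 71. 141.  71.] [ 0.543 -0.374  0.008]
white_pocket top 0.73 [181.3 396.9] 788 (np.int64(169), np.int64(199), np.int64(383), np.int64(415)) [210. 209. 200.] [ 0.454 -0.355  0.017]
orange_pocket scene 0.73 [164.3 313.8] 257 (np.int64(159), np.int64(173), np.int64(300), np.int64(326)) [188.  90.  20.] [ 0.548 -0.299  0.009]
orange_pocket top 0.61 [160.6 362.5] 902 (np.int64(144), np.int64(177), np.int64(348), np.int64(381)) [190. 108.  71.] [ 0.514 -0.257  0.017]
2.25
```

```bash
ls pics
```

```text
scene0.png
scene1.png
top0.png
top1.png
wrist0.png
```

View pics/scene1.png

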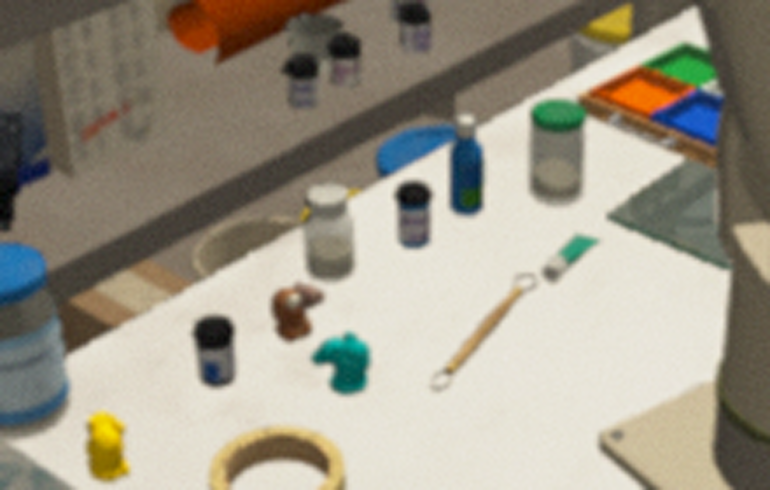

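View pics/top1.png

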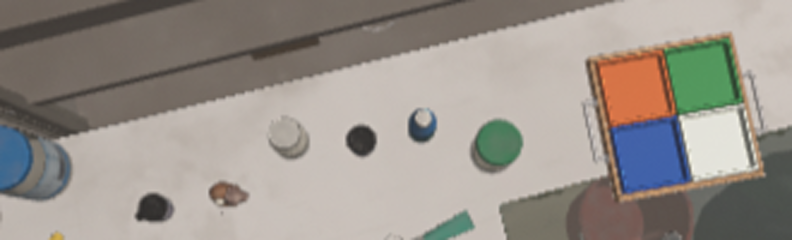

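```bash
python3 - <<'E'
from h import *
rows([((0.252,0.571,.27),66.2),((.42,.08,.27),90)])
E
```

```text
[-0.0009, -0.0474, 0.0001] [0.0, -0.0, 0.0]
[-0.3822, -0.0475, -0.3519] [0.0, -23.8, 0.0]
```

>>> arm_command(deltas=[0,-0.048,0,0,0,0,-0.382,-0.048,-0.352,0,-23.8,0,-0.382,-0.048,-0.352,0,-23.8,0,-0.382,-0.048,-0.352,0,-23.8,0,-0.382,-0.048,-0.352,0,-23.8,0,-0.382,-0.048,-0.352,0,-23.8,0,-0.382,-0.048,-0.352,0,-23.8,0,-0.382,-0.048,-0.352,0,-23.8,0])

```text
time: 3.25
ee_pos: [0.3941, 0.1557, 0.2708]
eef_rot: [0.5, 0.5, -0.499, -0.5]
ft_force: [1.8, 0.7, 1.2]
width: 0.0867
```

>>> arm_command(deltas=[-0.045,0,-0.015,0,0,0,-0.076,0,-0.026,0,0,0,-0.076,0,-0.026,0,0,0])

```text
time: 3.62
ee_pos: [0.4202, 0.0795, 0.2708]
eef_rot: [0.501, 0.499, -0.499, -0.501]
ft_force: [-0.5, 1.0, 0.3]
width: 0.0869
```

```bash
python3 - <<'E'
from h import *
s=r.read_state();print(yaw(s),s["ee_pos"],s["joint_positions"])
p=r.camera("wrist");T=wristT(p,s)
np.savez("w1.npz",im=p["image"],K=p["intrinsics"],T=T)
cv2.imwrite("pics/w1.png",cv2.resize(p["image"][:,:,::-1],(768,576)))
for q in ["dye","green_jar","white_cap_jar","whistle","white_canister"]:
    for d in r.regions_of(p,q)[:3]:
        m=d["region"];ys,xs=np.nonzero(m)
        print(q,round(float(d["conf"]),2),np.round(d["centre"],1),m.sum(),(ys.min(),ys.max(),xs.min(),xs.max()),np.round(at_z(p,d["centre"],.05,T),3))
E
```

```text
(np.float64(89.72670491963319), array([ 6.23634550e-04,  5.51986950e-04, -9.99999653e-01])) [0.42024266 0.07947086 0.27083394] [-0.65915786 -0.16088945  0.32774749  1.88142544  0.05192922  1.4120673
  1.22249887]
dye 0.97 [192.1 195. ] 901 (np.int64(176), np.int64(213), np.int64(178), np.int64(211)) [ 0.454 -0.001  0.05 ]
green_jar 0.84 [177. 121.] 2558 (np.int64(152), np.int64(204), np.int64(90), np.int64(156)) [ 0.433 -0.095  0.05 ]
white_cap_jar 0.82 [179.4 313.5] 1306 (np.int64(159), np.int64(201), np.int64(296), np.int64(336)) [0.437 0.152 0.05 ]
whistle 0.87 [127.  372.3] 687 (np.int64(116), np.int64(138), np.int64(353), np.int64(390)) [0.372 0.221 0.05 ]
whistle 0.55 [ 50.3 380.4] 926 (np.int64(37), np.int64(67), np.int64(361), np.int64(402)) [0.285 0.222 0.05 ]
white_canister 0.86 [109.2 442.7] 1090 (np.int64(97), np.int64(126), np.int64(417), np.int64(465)) [0.351 0.304 0.05 ]
```

View pics/w1.png

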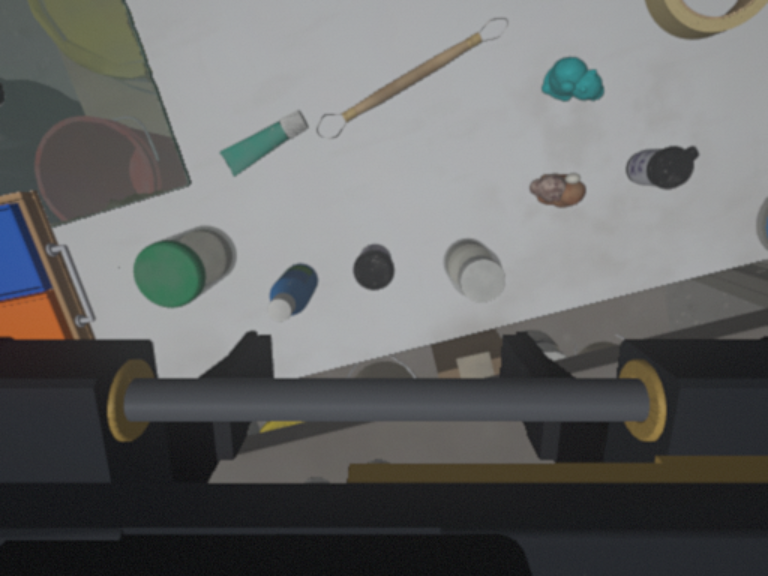

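```bash
python3 - <<'E'
from h import *
z=np.load("w1.npz");p=dict(intrinsics=z["K"]);T=z["T"]
for n,u,v,h in[("dyecap",283,308,.098),("green",169,273,.092),("white",481,281,.08),("can",374,268,.056),("can2",672,168,.051)]:
    X=at_z(p,(v/1.5,u/1.5),h,T);print(n,X.round(4), "base pix",np.round(np.array(proj(p,[X[0],X[1],0],T))[::-1]*1.5))
c=z["im"][90:160,330:480,::-1];cv2.imwrite("pics/w1c.png",cv2.resize(c,None,fx=5,fy=5,interpolation=cv2.INTER_CUBIC))
E
```

```text
dyecap [0.4564 0.0007 0.098 ] base pix [305. 277.]
green [ 0.4299 -0.0862  0.092 ] base pix [213. 250.]
white [0.4402 0.1554 0.08  ] base pix [464. 260.]
can [0.4349 0.0697 0.056 ] base pix [375. 255.]
can2 [0.3541 0.3108 0.051 ] base pix [639. 167.]
```

View pics/w1c.png

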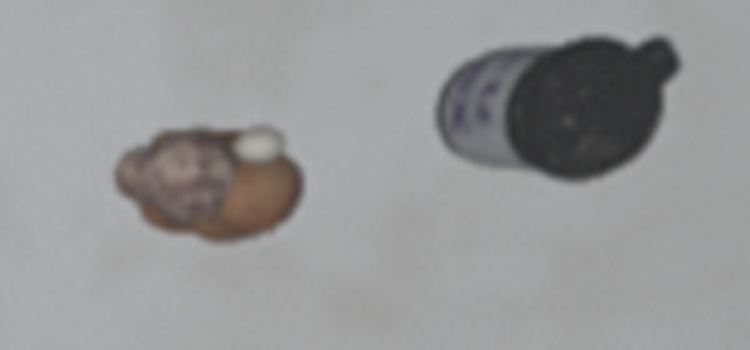

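```bash
python3 - <<'E'
from h import *
rows([((.456,.001,.13),90),((.456,.001,.033),90)])
E
```

```text
[-0.0816, 0.1405, -0.0365] [-0.0, 0.1, -0.0]
[-0.0816, 0.2375, -0.0365] [-0.0, 0.1, -0.0]
```

```bash
python3 - <<'E'
from h import *
for i in range(3):
    s=r.read_state();print(s["time"],s["ee_pos"],yaw(s)[0],s["joint_vel"].round(3) if hasattr(s["joint_vel"],'round') else s["joint_vel"])
rows([((.456,.001,.13),90),((.456,.001,.033),90)])
E
```

```text
3.925 [0.41941562 0.08260556 0.2704791 ] 90.07645917112319 [ 0.001  0.001  0.005 -0.002 -0.     0.001  0.002]
3.925 [0.41941562 0.08260556 0.2704791 ] 90.07645917112319 [ 0.001  0.001  0.005 -0.002 -0.     0.001  0.002]
3.925 [0.41941562 0.08260556 0.2704791 ] 90.07645917112319 [ 0.001  0.001  0.005 -0.002 -0.     0.001  0.002]
[-0.0816, 0.1405, -0.0365] [-0.0, 0.1, -0.0]
[-0.0816, 0.2375, -0.0365] [-0.0, 0.1, -0.0]
```

>>> arm_command(deltas=[-0.03,0.05,-0.014,0,0,0,-0.06,0.1,-0.028,0,0,0,-0.082,0.14,-0.0365,0,0,0,-0.082,0.14,-0.0365,0,0,0,-0.082,0.14,-0.0365,0,0,0], hand=0.7)

```text
time: 4.55
ee_pos: [0.4565, 0.0007, 0.1314]
eef_rot: [0.5, 0.5, -0.5, -0.5]
ft_force: [-0.3, -0.5, 0.4]
width: 0.0608
```

```bash
python3 - <<'E'
from h import *
s=r.read_state();print(yaw(s),s["ee_pos"])
p=r.camera("wrist");T=wristT(p,s)
print([np.array(proj(p,X,T))[::-1]*1.5 for X in ([.456,.001,.098],[.456,.001,0])])
cv2.imwrite("pics/w2.png",cv2.resize(p["image"][:,:,::-1],(768,576)))
rows([((.456,.001,.033),90)])
E
```

```text
(np.float64(90.0391504370547), array([ 6.70487602e-04,  3.82154001e-04, -9.99999702e-01])) [0.45651918 0.00074519 0.13139286]
[array([385.81698158, 325.83345657]), array([385.8602722 , 274.18997639])]
[-0.0, 0.0988, 0.001] [0.1, 0.1, 0.0]
```

View pics/w2.png

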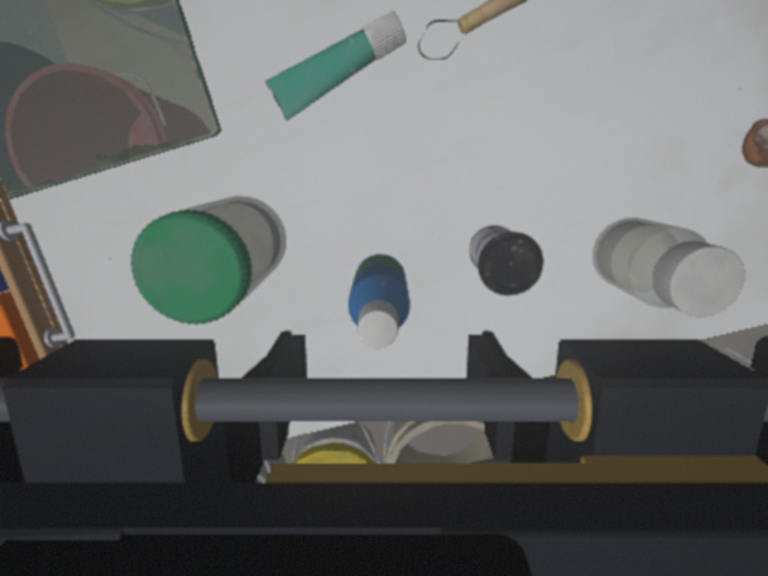

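```bash
python3 - <<'E'
from h import *
s=r.read_state()
p=r.camera("wrist");T=wristT(p,s)
for n,u,v,h in[("dyecap",377,326,.098),("green",191,266,.092),("white",704,279,.08),("can",510,262,.056)]:
    print(n,at_z(p,(v/1.5,u/1.5),h,T).round(4))
E
```

```text
dyecap [ 0.4566 -0.0028  0.098 ]
green [ 0.4302 -0.0869  0.092 ]
white [0.4388 0.1548 0.08  ]
can [0.4359 0.0671 0.056 ]
```

>>> arm_command(deltas=[-0.003,0.035,0.001,0,0,0,-0.003,0.07,0.001,0,0,0,-0.003,0.095,0.001,0,0,0,-0.003,0.0985,0.001,0,0,0,-0.003,0.0985,0.001,0,0,0])

```text
time: 5.28
ee_pos: [0.4559, -0.0027, 0.0332]
eef_rot: [0.5, 0.501, -0.5, -0.5]
ft_force: [0.3, 0.7, 0.2]
width: 0.0609
```

>>> arm_command(deltas=[0,0,0,0,0,0,0,0,0,0,0,0,0,0,0,0,0,0,0,0,0,0,0,0], hand=0.0, grip_force=15)

```text
time: 5.78
ee_pos: [0.4553, -0.0033, 0.0322]
eef_rot: [0.5, 0.5, -0.5, -0.5]
ft_force: [-1.9, 0.2, 2.4]
width: 0.0326
```

>>> arm_command(deltas=[0,-0.03,0,0,0,0,0,-0.07,0,0,0,0,0,-0.12,0,0,0,0,-0.03,-0.16,0,0,0,0,-0.07,-0.19,0,0,0,0,-0.11,-0.2,0,0,0,0,-0.14,-0.2,0,0,0,0,-0.14,-0.2,0,0,0,0])

```text
time: 6.78
ee_pos: [0.4546, -0.1456, 0.2321]
eef_rot: [0.501, 0.499, -0.499, -0.501]
ft_force: [0.4, 0.0, -0.4]
width: 0.0325
```

>>> arm_command(deltas=[0,0,0,0,0,0,0,0,0,0,0,0])

```text
time: 7.02
ee_pos: [0.4551, -0.1423, 0.2318]
eef_rot: [-0.5, -0.5, 0.5, 0.5]
ft_force: [-0.2, -0.7, -0.1]
width: 0.0328
```

```bash
python3 - <<'E'
from h import *
s=r.read_state();print(yaw(s),s["ee_pos"],np.round(s["joint_positions"],2))
p=r.camera("wrist");T=wristT(p,s)
np.savez("w3.npz",im=p["image"],K=p["intrinsics"],T=T)
cv2.imwrite("pics/w3.png",cv2.resize(p["image"][:,:,::-1],(768,576)))
t=r.camera("top");np.savez("t3.npz",im=t["image"],K=t["intrinsics"],T=t["world_from_camera"])
cv2.imwrite("pics/t3c.png",cv2.resize(t["image"][125:225,320:440,::-1],None,fx=6,fy=6,interpolation=cv2.INTER_CUBIC))
E
```

```text
(np.float64(90.06972632667562), array([-4.17510388e-04,  2.42216429e-04, -9.99999884e-01])) [ 0.45512793 -0.14227669  0.23180186] [-0.45 -0.04  0.65  1.85  0.02  1.32  1.77]
```

View pics/w3.png

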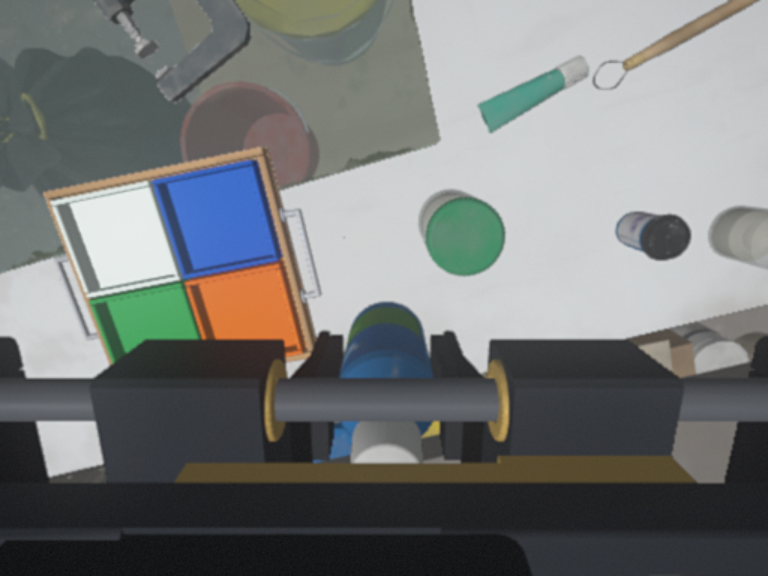

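View pics/t3c.png

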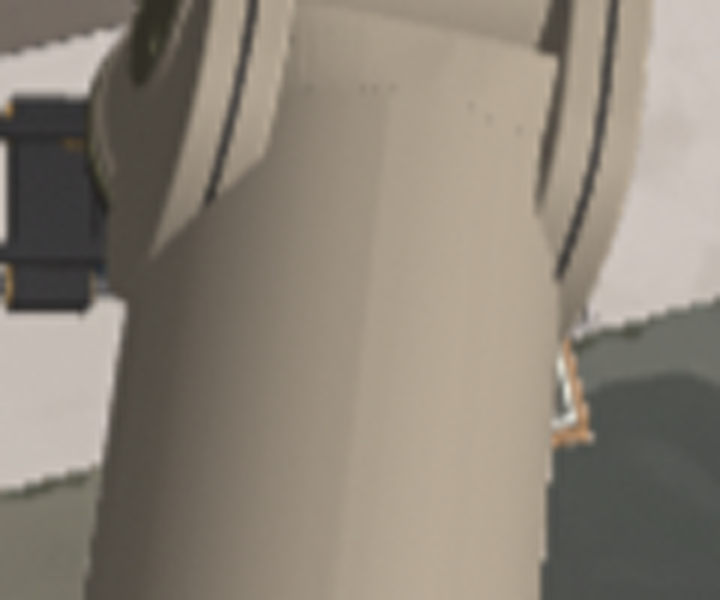

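```bash
python3 - <<'E'
from h import *
z=np.load("w3.npz");p=dict(intrinsics=z["K"]);T=z["T"]
A=[at_z(p,(v/1.5,u/1.5),.027,T) for u,v in[(264,149),(47,194),(313,355)]]
print(np.round(A,4)); a,b,c=A
print(np.linalg.norm(a-b),np.linalg.norm(a-c),np.degrees(np.arctan2(*(a-b)[1::-1])),np.degrees(np.arctan2(*(c-a)[1::-1])), "center",(b+c)/2)
t=np.load("t3.npz");q=dict(intrinsics=t["K"],world_from_camera=t["T"])
B=[at_z(q,(v/1.5,u/1.5),.027) for u,v in[(518,222),(607,209),(627,297),(538,312)]]
print(np.round(B,4),np.mean(B,0))
E
```

```text
[[ 0.3739 -0.2357  0.027 ]
 [ 0.4083 -0.4086  0.027 ]
 [ 0.5446 -0.2049  0.027 ]]
0.1762840214272339 0.17343941797366677 101.23954159246303 10.237805572546858 center [ 0.47643208 -0.3067468   0.027     ]
[[ 0.5481 -0.2053  0.027 ]
 [ 0.5763 -0.3775  0.027 ]
 [ 0.4055 -0.4108  0.027 ]
 [ 0.3741 -0.2417  0.027 ]] [ 0.47598954 -0.3088144   0.027     ]
```

>>> arm_command(deltas=[-0.03,0.01,0.008,0,0,0,-0.07,0.03,0.018,0,0,0,-0.105,0.05,0.027,0,0,0,-0.128,0.08,0.0335,0,0,0,-0.128,0.12,0.0335,0,0,0,-0.128,0.14,0.0335,0,0,0,-0.128,0.14,0.0335,0,0,0,-0.128,0.14,0.0335,0,0,0])

```text
time: 8.12
ee_pos: [0.4221, -0.2714, 0.0929]
eef_rot: [0.5, 0.5, -0.5, -0.5]
ft_force: [-0.3, -0.7, -1.1]
width: 0.0329
```

```bash
python3 - <<'E'
from h import *
s=r.read_state();print(yaw(s),s["ee_pos"],np.round(s["joint_positions"],2))
p=r.camera("wrist")
cv2.imwrite("pics/w4.png",cv2.resize(p["image"][:,:,::-1],(768,576)))
rows([((.4217,-.2704,.050),90)])
E
```

```text
(np.float64(90.0022621610318), array([ 1.03470326e-03, -3.05605094e-04, -9.99999418e-01])) [ 0.42214436 -0.27137648  0.09291357] [-0.24  0.22  0.8   1.97 -0.19  1.02  2.22]
[0.001, 0.0431, 0.0007] [0.1, 0.0, -0.0]
```

View pics/w4.png

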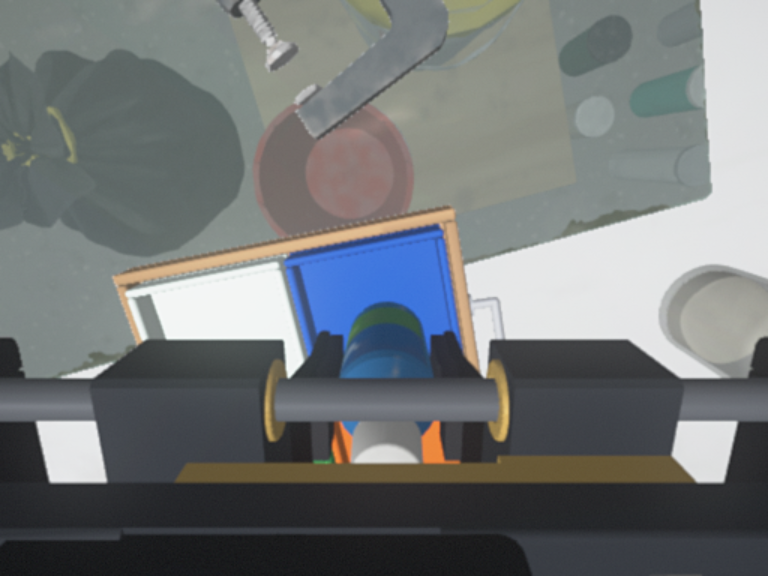

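>>> arm_command(deltas=[0,0.02,0,0,0,0,0,0.035,0,0,0,0,0,0.043,0,0,0,0,0,0.043,0,0,0,0,0,0.043,0,0,0,0])

```text
time: 8.8
ee_pos: [0.4217, -0.2714, 0.0492]
eef_rot: [0.5, 0.5, -0.5, -0.5]
ft_force: [-0.1, -0.1, -0.7]
width: 0.0327
```

>>> arm_command(deltas=[0,0,0,0,0,0,0,0,0,0,0,0,0,0,0,0,0,0], hand=0.6)

```text
time: 9.18
ee_pos: [0.4216, -0.2713, 0.0491]
eef_rot: [0.5, 0.5, -0.5, -0.5]
ft_force: [-0.2, 0.0, 0.2]
width: 0.0502
```

>>> arm_command(deltas=[0,-0.02,0,0,0,0,0,-0.07,0,0,0,0,0,-0.13,0,0,0,0,0,-0.17,0,0,0,0,0,-0.17,0,0,0,0])

```text
time: 9.8
ee_pos: [0.423, -0.2721, 0.2218]
eef_rot: [0.502, 0.501, -0.499, -0.499]
ft_force: [0.2, -0.4, -1.0]
width: 0.0522
```

```bash
python3 - <<'E'
from h import *
s=r.read_state();print(yaw(s),s["ee_pos"],np.round(s["joint_positions"],2))
p=r.camera("wrist")
cv2.imwrite("pics/w5.png",cv2.resize(p["image"][:,:,::-1],(768,576)))
rows([((.430,-.0869,.22),90),((.430,-.0869,.11),90)])
E
```

```text
(np.float64(89.97684489135334), array([ 5.49530634e-03, -7.22455800e-04, -9.99984640e-01])) [ 0.42295053 -0.27208299  0.22184615] [-0.32  0.04  0.84  1.82 -0.03  1.29  2.1 ]
[0.1846, -0.0001, -0.0079] [0.1, -0.0, 0.0]
[0.1846, 0.1099, -0.0076] [0.1, -0.0, 0.0]
```

View pics/w5.png

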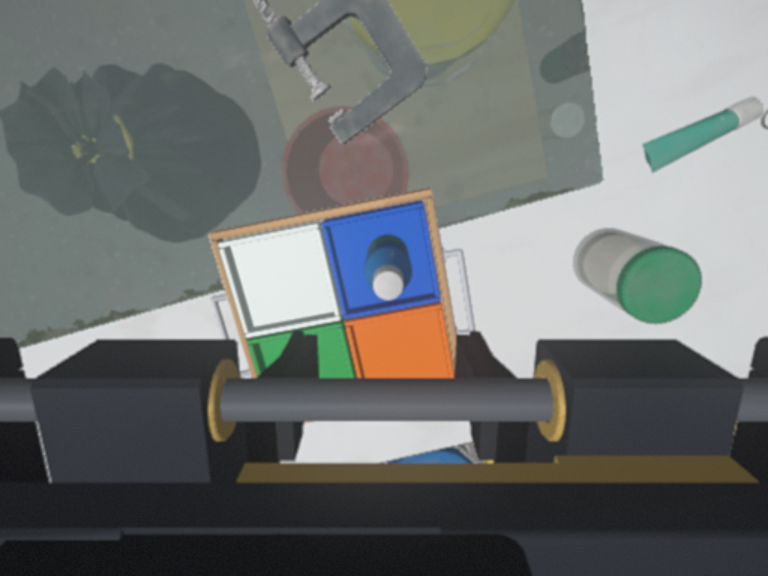

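>>> arm_command(deltas=[0.05,0,-0.002,0,0,0,0.11,0,-0.004,0,0,0,0.16,0.03,-0.008,0,0,0,0.185,0.06,-0.008,0,0,0,0.185,0.075,-0.008,0,0,0,0.185,0.075,-0.008,0,0,0,0.185,0.075,-0.008,0,0,0], hand=1.0)

```text
time: 10.72
ee_pos: [0.4299, -0.0875, 0.1446]
eef_rot: [0.501, 0.5, -0.499, -0.5]
ft_force: [0.4, 0.4, 1.3]
width: 0.0864
```

```bash
python3 - <<'E'
from h import *
s=r.read_state();print(yaw(s),s["ee_pos"],np.round(s["joint_positions"],2))
p=r.camera("wrist");T=wristT(p,s)
print([np.array(proj(p,X,T))[::-1]*1.5 for X in ([.43,-.087,.092],[.43,-.087,0])])
cv2.imwrite("pics/w6.png",cv2.resize(p["image"][:,:,::-1],(768,576)))
rows([((.430,-.087,.041),90)])
E
```

```text
(np.float64(89.86519276557821), array([ 5.85186931e-04, -1.62806488e-04, -9.99999816e-01])) [ 0.42989835 -0.08745202  0.14455707] [-0.53 -0.06  0.62  2.06  0.04  1.13  1.64]
[array([386.28647703, 313.55639914]), array([386.26643545, 270.50310867])]
[0.0003, 0.1037, 0.0002] [0.1, -0.1, 0.0]
```

View pics/w6.png

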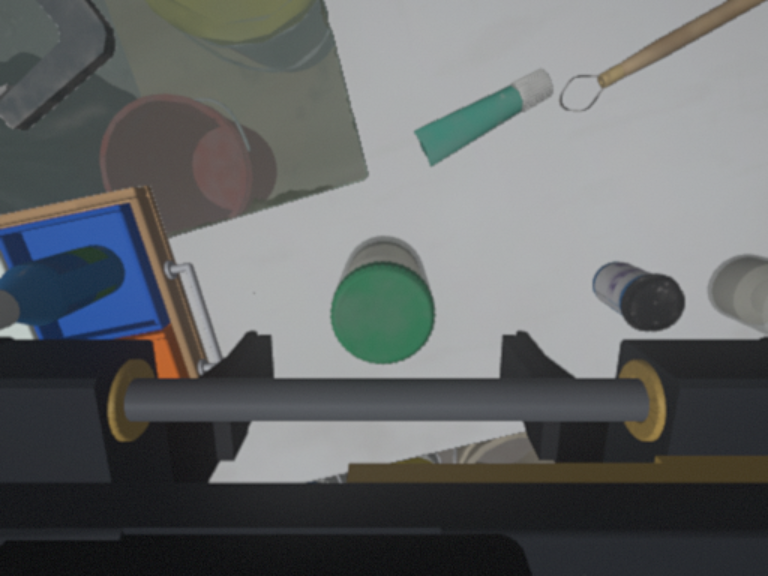

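>>> arm_command(deltas=[-0.001,0.035,0,0,0,0,-0.001,0.075,0,0,0,0,-0.001,0.1,0,0,0,0,-0.001,0.1035,0,0,0,0,-0.001,0.1035,0,0,0,0])

```text
time: 11.4
ee_pos: [0.4303, -0.0877, 0.0415]
eef_rot: [0.501, 0.5, -0.499, -0.5]
ft_force: [0.1, -0.1, 0.2]
width: 0.0872
```

>>> arm_command(deltas=[0,0,0,0,0,0,0,0,0,0,0,0,0,0,0,0,0,0,0,0,0,0,0,0], hand=0.0, grip_force=35)

```text
time: 11.9
ee_pos: [0.4297, -0.0873, 0.0407]
eef_rot: [0.5, 0.5, -0.5, -0.5]
ft_force: [0.1, -0.3, 0.1]
width: 0.0548
```

>>> arm_command(deltas=[0,-0.02,0,0,0,0,0,-0.05,0,0,0,0,0,-0.08,0,0,0,0,0,-0.12,0,0,0,0,0,-0.16,0,0,0,0,0,-0.18,0,0,0,0,0,-0.18,0,0,0,0])

```text
time: 12.78
ee_pos: [0.4301, -0.0873, 0.2213]
eef_rot: [0.5, 0.501, -0.499, -0.5]
ft_force: [-0.1, 0.6, -3.5]
width: 0.0514
```

```bash
python3 - <<'E'
from h import *
s=r.read_state();print(yaw(s),s["ee_pos"],np.round(s["joint_positions"],2))
p=r.camera("wrist")
cv2.imwrite("pics/w7.png",cv2.resize(p["image"][:,:,::-1],(768,576)))
rows([((.530,-.347,.22),75),((.530,-.347,.059),75)])
E
```

```text
(np.float64(89.9769567187159), array([ 2.07022581e-03,  6.23750623e-04, -9.99997663e-01])) [ 0.43012317 -0.08733313  0.22129131] [-0.56 -0.14  0.61  1.95  0.08  1.31  1.6 ]
[-0.2597, 0.0, -0.1006] [0.0, 15.0, 0.0]
[-0.2598, 0.161, -0.1006] [0.0, 15.0, 0.0]
```

View pics/w7.png

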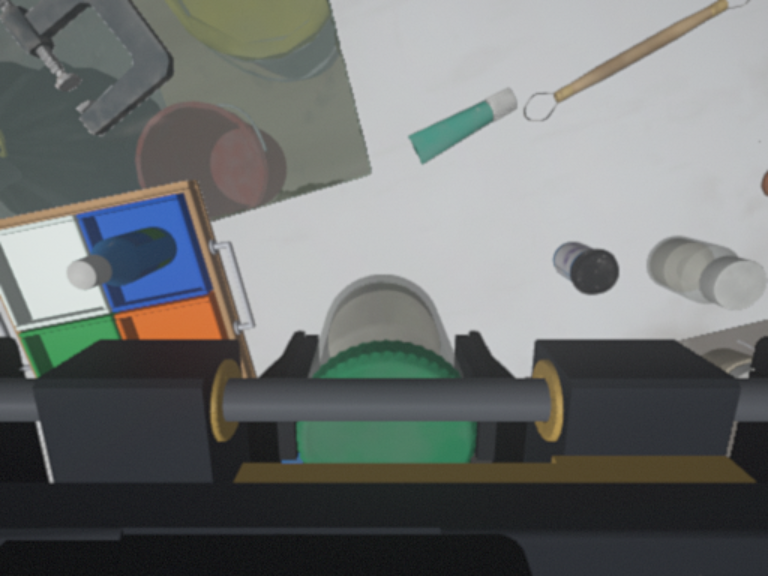

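>>> arm_command(deltas=[-0.025,0,-0.01,0,2,0,-0.065,0,-0.025,0,4,0,-0.11,0,-0.042,0,6,0,-0.155,0,-0.06,0,8,0,-0.2,0,-0.077,0,11,0,-0.235,0,-0.09,0,13,0,-0.257,0,-0.099,0,15,0,-0.257,0,-0.099,0,15,0])

```text
time: 13.82
ee_pos: [0.5273, -0.346, 0.2181]
eef_rot: [-0.561, -0.428, 0.431, 0.562]
ft_force: [-0.3, -0.1, -3.1]
width: 0.0511
```

>>> arm_command(deltas=[0,0.03,0,0,0,0,0,0.07,0,0,0,0,0,0.105,0,0,0,0,0,0.12,0,0,0,0,0,0.12,0,0,0,0,0,0.12,0,0,0,0])

```text
time: 14.58
ee_pos: [0.5291, -0.3447, 0.1019]
eef_rot: [0.562, 0.431, -0.43, -0.56]
ft_force: [-0.4, 0.1, -2.1]
width: 0.051
```

```bash
python3 - <<'E'
from h import *
s=r.read_state();print(yaw(s),s["ee_pos"],s["width"],np.round(s["joint_positions"],2))
p=r.camera("wrist")
cv2.imwrite("pics/w8.png",cv2.resize(p["image"][:,:,::-1],(768,576)))
rows([((.529,-.344,.058),75)])
E
```

```text
(np.float64(74.98722120594181), array([ 1.65906781e-03, -8.41555705e-04, -9.99998270e-01])) [ 0.52911144 -0.34472774  0.10188454] 0.051041760661002473 [-0.09  0.55  0.81  1.62 -0.42  1.16  2.12]
[0.0007, 0.044, 0.0005] [0.1, -0.0, -0.0]
```

View pics/w8.png

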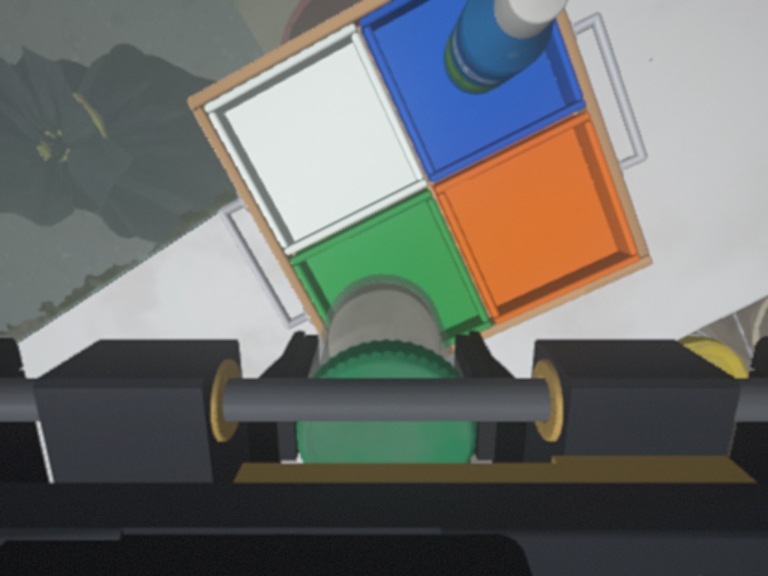

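```bash
python3 - <<'E'
from h import *
s=r.read_state()
p=r.camera("wrist");T=wristT(p,s)
for u,v,h in[(430,183,.034),(190,100,.027),(650,262,.027)]: print(at_z(p,(v/1.5,u/1.5),h,T).round(4))
print([np.round(np.array(proj(p,X,T))[::-1]*1.5) for X in ([.5243,-.3408,.017],[.529,-.3447,.06])])
E
```

```text
[ 0.4747 -0.3077  0.034 ]
[ 0.4073 -0.41    0.027 ]
[ 0.5449 -0.2042  0.027 ]
[array([390., 285.]), array([386., 320.])]
```

>>> arm_command(deltas=[-0.001,0.02,0,0,0,0,-0.001,0.035,0,0,0,0,-0.001,0.044,0,0,0,0,-0.001,0.044,0,0,0,0,-0.001,0.044,0,0,0,0])

```text
time: 15.3
ee_pos: [0.5294, -0.346, 0.0587]
eef_rot: [0.562, 0.431, -0.429, -0.56]
ft_force: [-4.1, 5.3, 23.2]
width: 0.0512
```

>>> arm_command(deltas=[0,0,0,0,0,0,0,0,0,0,0,0,0,0,0,0,0,0], hand=0.85)

```text
time: 15.68
ee_pos: [0.528, -0.3452, 0.0559]
eef_rot: [-0.561, -0.43, 0.43, 0.561]
ft_force: [-0.1, -0.1, -0.5]
width: 0.071
```

>>> arm_command(deltas=[0,-0.02,0,0,0,0,0,-0.07,0,0,0,0,0,-0.13,0,0,0,0,0,-0.16,0,0,0,0,0,-0.16,0,0,0,0])

```text
time: 16.3
ee_pos: [0.5291, -0.3465, 0.2204]
eef_rot: [0.563, 0.431, -0.429, -0.559]
ft_force: [0.6, 0.1, -0.9]
width: 0.0742
```

```bash
python3 - <<'E'
from h import *
s=r.read_state();print(yaw(s),s["ee_pos"],s["width"],np.round(s["joint_positions"],2))
p=r.camera("wrist")
cv2.imwrite("pics/w9.png",cv2.resize(p["image"][:,:,::-1],(768,576)))
rows([((.439,.1548,.22),90)])
E
```

```text
(np.float64(74.95196218277816), array([ 0.00489725, -0.00227635, -0.99998542])) [ 0.52906179 -0.34650177  0.22042894] 0.07422180883055518 [-0.13  0.45  0.87  1.49 -0.34  1.36  2.07]
[0.4602, -0.0023, 0.2163] [0.1, -15.0, -0.0]
```

View pics/w9.png

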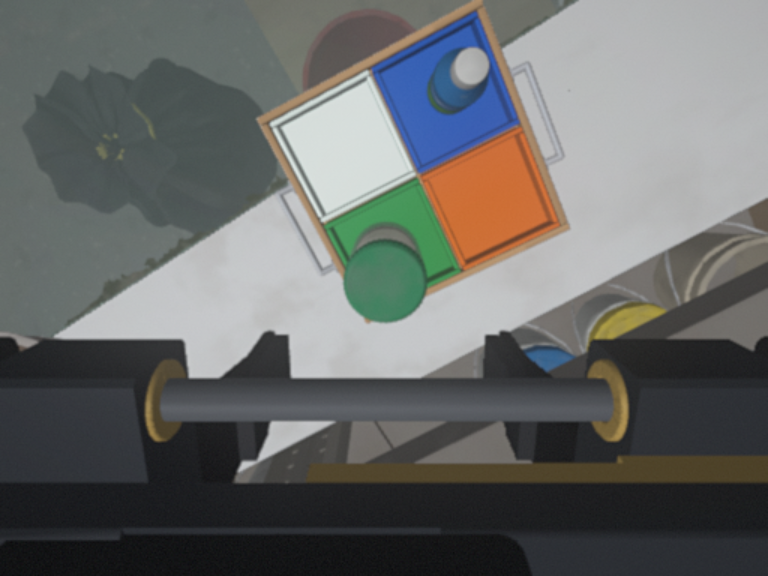

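>>> arm_command(deltas=[0.05,0,0.023,0,-2,0,0.105,0,0.05,0,-4,0,0.16,0,0.075,0,-6,0,0.215,0,0.1,0,-8,0,0.27,0,0.127,0,-10,0,0.325,0,0.152,0,-12,0,0.38,0,0.178,0,-14,0,0.43,0,0.203,0,-15,0], hand=0.8)

```text
time: 17.35
ee_pos: [0.4424, 0.1245, 0.2161]
eef_rot: [-0.5, -0.5, 0.5, 0.5]
ft_force: [1.0, 0.2, 0.6]
width: 0.0697
```

```bash
python3 - <<'E'
from h import *
rows([((.439,.1548,.13),90)])
E
```

```text
[0.0303, 0.0861, 0.0033] [-0.0, 0.1, -0.0]
```

>>> arm_command(deltas=[0.02,0.025,0.002,0,0,0,0.03,0.06,0.0033,0,0,0,0.03,0.08,0.0033,0,0,0,0.03,0.08,0.0033,0,0,0,0.03,0.08,0.0033,0,0,0])

```text
time: 17.98
ee_pos: [0.4406, 0.1525, 0.1372]
eef_rot: [0.5, 0.5, -0.5, -0.5]
ft_force: [0.4, -0.5, 0.1]
width: 0.0694
```

```bash
python3 - <<'E'
from h import *
s=r.read_state();print(yaw(s),s["ee_pos"],np.round(s["joint_positions"],2))
p=r.camera("wrist");T=wristT(p,s)
np.savez("w10.npz",im=p["image"],K=p["intrinsics"],T=T)
print([np.array(proj(p,X,T))[::-1]*1.5 for X in ([.439,.1548,.08],[.439,.1548,0])])
cv2.imwrite("pics/w10.png",cv2.resize(p["image"][:,:,::-1],(768,576)))
c=p["image"][30:180,330:512,::-1];cv2.imwrite("pics/w10c.png",cv2.resize(c,None,fx=4,fy=4,interpolation=cv2.INTER_CUBIC))
rows([((.439,.1548,.031),90)])
E
```

```text
(np.float64(89.95386511257779), array([ 3.93855201e-04,  1.80454112e-04, -9.99999906e-01])) [0.44060208 0.1524749  0.13715901] [-0.94  0.04  0.53  2.   -0.02  1.11  1.16]
[array([389.9685719 , 307.42638593]), array([388.98930561, 270.62346278])]
[0.0021, 0.1064, 0.0019] [0.1, -0.0, 0.0]
```

View pics/w10.png

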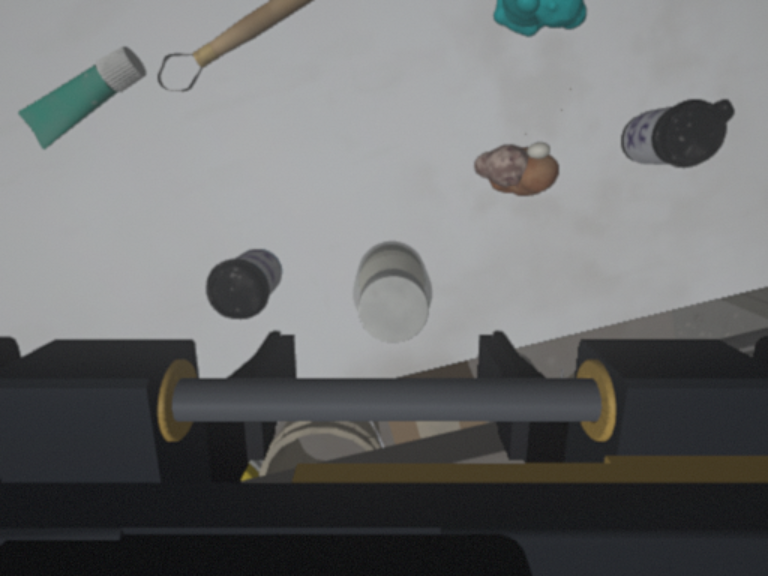

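View pics/w10c.png

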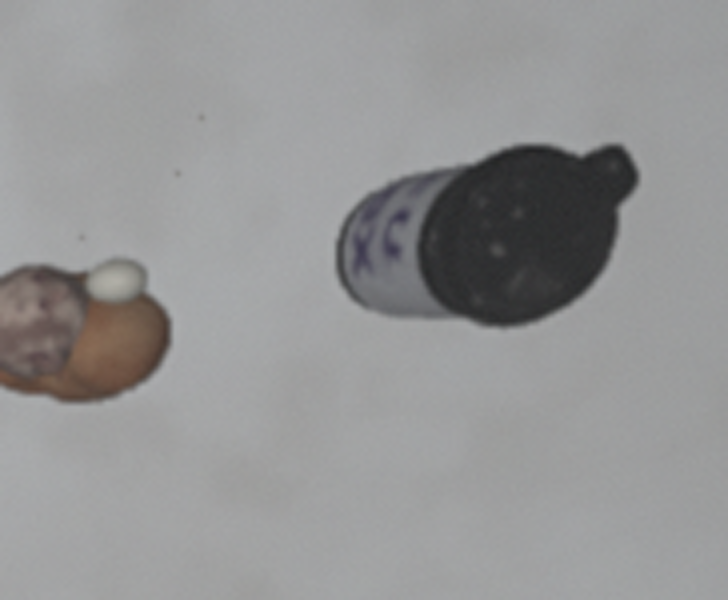

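>>> arm_command(deltas=[0.003,0.035,0.0015,0,0,0,0.003,0.075,0.0015,0,0,0,0.003,0.103,0.0015,0,0,0,0.003,0.1065,0.0015,0,0,0,0.003,0.1065,0.0015,0,0,0])

```text
time: 18.65
ee_pos: [0.4396, 0.1559, 0.0312]
eef_rot: [0.5, 0.5, -0.499, -0.5]
ft_force: [0.4, -0.3, 0.5]
width: 0.0698
```

>>> arm_command(deltas=[0,0,0,0,0,0,0,0,0,0,0,0,0,0,0,0,0,0,0,0,0,0,0,0], hand=0.0, grip_force=20)

```text
time: 19.15
ee_pos: [0.439, 0.1558, 0.0304]
eef_rot: [0.5, 0.5, -0.5, -0.5]
ft_force: [-0.7, 0.3, 3.5]
width: 0.044
```

>>> arm_command(deltas=[0,-0.02,0,0,0,0,0,-0.05,0,0,0,0,0,-0.08,0,0,0,0,0,-0.12,0,0,0,0,0,-0.16,0,0,0,0,0,-0.19,0,0,0,0,0,-0.19,0,0,0,0])

```text
time: 20.02
ee_pos: [0.4398, 0.156, 0.2218]
eef_rot: [0.5, 0.501, -0.499, -0.5]
ft_force: [-0.1, 0.1, -1.3]
width: 0.0438
```

```bash
python3 - <<'E'
from h import *
s=r.read_state();print(yaw(s),s["ee_pos"],s["width"],np.round(s["joint_positions"],2))
p=r.camera("wrist");T=wristT(p,s)
np.savez("w11.npz",im=p["image"],K=p["intrinsics"],T=T)
cv2.imwrite("pics/w11.png",cv2.resize(p["image"][:,:,::-1],(768,576)))
rows([((.440,-.359,.22),75)])
E
```

```text
(np.float64(89.97469852671497), array([ 0.00277761,  0.00228715, -0.99999353])) [0.43975529 0.15601287 0.22181141] 0.04377003183499686 [-0.97 -0.05  0.52  1.89  0.03  1.29  1.11]
[-0.5147, -0.0002, -0.0012] [0.0, 15.0, 0.1]
```

View pics/w11.png

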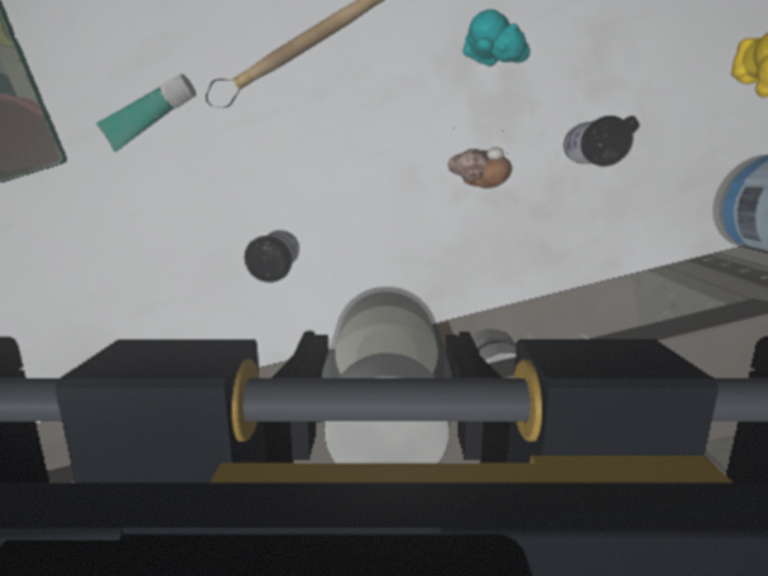

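>>> arm_command(deltas=[-0.025,0,0,0,2,0,-0.065,0,0,0,5,0,-0.11,0,0,0,8,0,-0.155,0,0,0,12,0,-0.2,0,0,0,16,0,-0.245,0,0,0,20,0,-0.29,0,0,0,24,0,-0.335,0,0,0,28,0])

```text
time: 21.08
ee_pos: [0.4366, -0.1831, 0.2194]
eef_rot: [-0.607, -0.362, 0.362, 0.608]
ft_force: [0.7, -0.2, -1.7]
width: 0.044
```

```bash
python3 - <<'E'
from h import *
s=r.read_state();print(yaw(s),s["ee_pos"],s["width"],np.round(s["joint_positions"],2))
rows([((.440,-.358,.22),55),((.440,-.358,.1),55)])
E
```

```text
(np.float64(61.59869937281571), array([-5.47519349e-04,  1.06861191e-03, -9.99999279e-01])) [ 0.43658267 -0.18314235  0.21941798] 0.043966745102871 [-0.65 -0.07  0.93  1.89  0.06  1.3   1.34]
[-0.1522, -0.0008, -0.0862] [-0.1, 6.6, 0.0]
[-0.1523, 0.1192, -0.0863] [-0.1, 6.6, 0.0]
```

>>> arm_command(deltas=[-0.035,0,-0.02,0,2,0,-0.075,0,-0.043,0,4,0,-0.115,0,-0.065,0,6,0,-0.14,0,-0.08,0,6.6,0,-0.152,0.02,-0.086,0,6.6,0,-0.152,0.05,-0.086,0,6.6,0,-0.152,0.06,-0.086,0,6.6,0,-0.152,0.06,-0.086,0,6.6,0])

```text
time: 22.08
ee_pos: [0.442, -0.3546, 0.16]
eef_rot: [-0.626, -0.328, 0.328, 0.627]
ft_force: [-0.3, 0.7, -0.7]
width: 0.0441
```

```bash
python3 - <<'E'
from h import *
s=r.read_state();print(yaw(s),s["ee_pos"],s["width"],np.round(s["joint_positions"],2))
p=r.camera("wrist");T=wristT(p,s)
cv2.imwrite("pics/w12.png",cv2.resize(p["image"][:,:,::-1],(768,576)))
rows([((.440,-.358,.048),55)])
E
```

```text
(np.float64(55.27103403484979), array([-8.54652699e-04,  3.84743669e-04, -9.99999561e-01])) [ 0.44196349 -0.3545864   0.15999919] 0.044087571503984666 [-0.25  0.39  1.05  1.74 -0.36  1.22  1.86]
[-0.0043, 0.1127, 0.0003] [0.0, 0.3, 0.0]
```

View pics/w12.png

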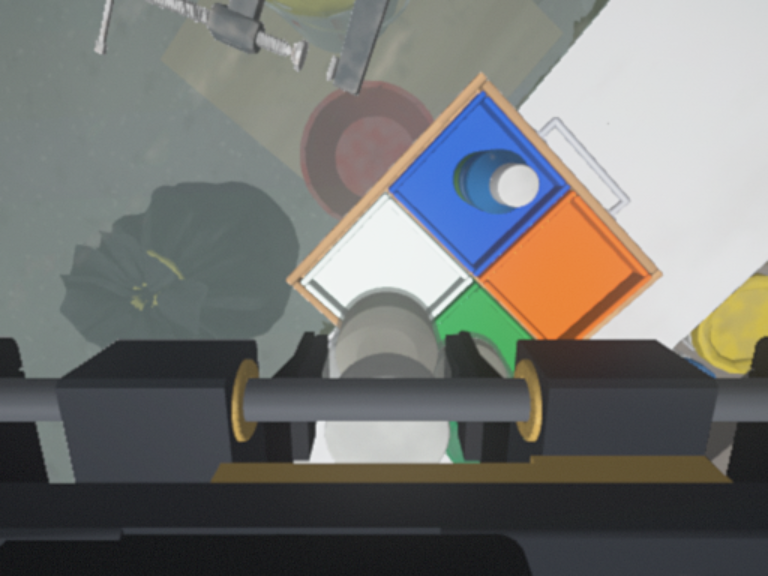

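>>> arm_command(deltas=[-0.004,0.035,0,0,0,0,-0.004,0.07,0,0,0,0,-0.004,0.095,0,0,0,0,-0.004,0.107,0,0,0,0,-0.004,0.111,0,0,0,0,-0.004,0.112,0,0,0,0])

```text
time: 22.88
ee_pos: [0.4414, -0.3576, 0.0489]
eef_rot: [0.626, 0.329, -0.328, -0.626]
ft_force: [0.2, 0.5, -1.5]
width: 0.0438
```

>>> arm_command(deltas=[0,0,0,0,0,0,0,0,0,0,0,0,0,0,0,0,0,0], hand=0.7)

```text
time: 23.25
ee_pos: [0.4411, -0.3573, 0.0483]
eef_rot: [0.626, 0.329, -0.328, -0.626]
ft_force: [0.3, -0.7, 0.0]
width: 0.0592
```

>>> arm_command(deltas=[0,-0.02,0,0,0,0,0,-0.07,0,0,0,0,0,-0.13,0,0,0,0,0,-0.17,0,0,0,0,0,-0.17,0,0,0,0])

```text
time: 23.88
ee_pos: [0.4418, -0.3587, 0.2221]
eef_rot: [0.628, 0.33, -0.327, -0.625]
ft_force: [-0.0, 0.6, -1.1]
width: 0.0608
```

```bash
python3 - <<'E'
from h import *
s=r.read_state();print(yaw(s),s["ee_pos"],s["width"],np.round(s["joint_positions"],2))
p=r.camera("wrist")
cv2.imwrite("pics/w13.png",cv2.resize(p["image"][:,:,::-1],(768,576)))
# whistle outline from earlier views
for f in ("w1","w10","w11"):
    z=np.load(f+".npz");im=z["im"];q=dict(intrinsics=z["K"])
    g={"w1":(115,140,350,394),"w10":(92,134,312,376),"w11":(94,130,295,345)}[f]
    b=im.astype(int);m=np.zeros(im.shape[:2],np.uint8)
    sub=b[g[0]:g[1],g[2]:g[3]];bg=np.median(sub.reshape(-1,3),0) if 0 else np.array([b[g[0],g[2]]])
    d=np.abs(sub-b[g[0]-3:g[0],g[2]:g[3]].mean((0,1))).sum(2)>45
    m[g[0]:g[1],g[2]:g[3]]=d
    n,l,st,c=cv2.connectedComponentsWithStats(m);k=1+st[1:,4].argmax()
    pts=np.argwhere(l==k)
    W=np.array([at_z(q,x,.022,z["T"])[:2] for x in pts])
    rect=cv2.minAreaRect((W*1000).astype(np.float32))
    ev=np.linalg.eigh(np.cov(W.T))[1][:,1]
    print(f,len(pts),"rect mm",rect,"mean",W.mean(0).round(4),"axis",np.degrees(np.arctan2(ev[1],ev[0])).round(1))
rows([((.33,.22,.24),10)])
E
```

```text
(np.float64(55.341955833914376), array([ 0.00546704, -0.00230437, -0.9999824 ])) [ 0.44183175 -0.35873225  0.22212602] 0.06078835809178861 [-0.28  0.33  1.09  1.66 -0.3   1.33  1.83]
w1 710 rect mm ((372.9381408691406, 229.9781494140625), (50.75829315185547, 29.705202102661133), 89.8100814819336) mean [0.3724 0.2311] axis 83.5
w10 1534 rect mm ((373.04376220703125, 229.06150817871094), (30.5487003326416, 49.18052291870117), 4.613902568817139) mean [0.3724 0.2301] axis 83.8
w11 888 rect mm ((373.08197021484375, 228.01487731933594), (30.07312774658203, 49.231651306152344), 3.292978286743164) mean [0.3723 0.2292] axis 82.2
[0.4122, -0.0208, 0.42] [0.1, 45.4, 0.1]
```

View pics/w13.png

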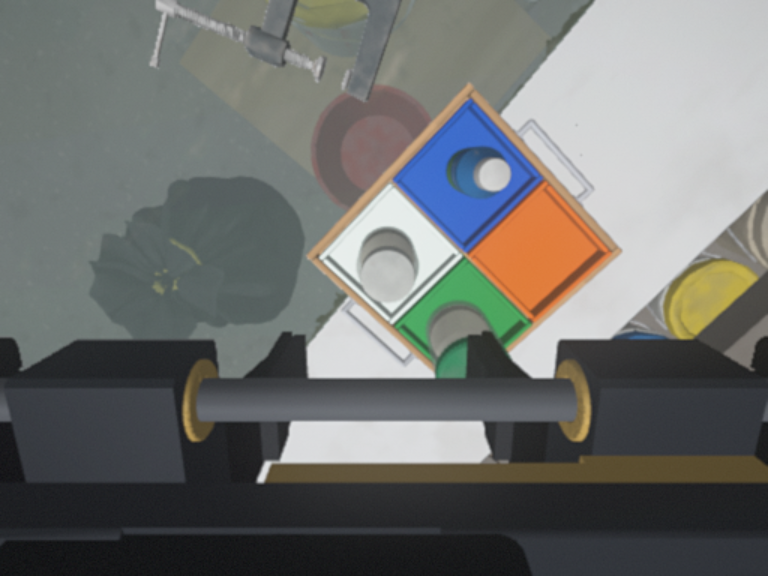

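```bash
python3 - <<'E'
from h import *
P=np.array([(.442,-.359),(.46,-.18),(.46,0),(.43,.12),(.373,.229)])
L=np.r_[0,np.cumsum(np.linalg.norm(np.diff(P,axis=0),axis=1))]
for_=[]
s=np.linspace(0,L[-1],13)[1:]
rows([((np.interp(a,L,P[:,0]),np.interp(a,L,P[:,1]),.21),55.3-57*a/L[-1]) for a in s])
E
```

```text
[0.0437, 0.01, 0.0232] [0.2, 4.8, 0.1]
[0.0879, 0.0099, 0.0477] [0.2, 9.6, 0.1]
[0.1322, 0.0099, 0.0721] [0.2, 14.3, 0.1]
[0.1753, 0.0099, 0.0984] [0.2, 19.1, 0.1]
[0.2169, 0.0098, 0.1271] [0.2, 23.8, 0.1]
[0.2585, 0.0098, 0.1559] [0.1, 28.6, 0.1]
[0.3001, 0.0098, 0.1846] [0.1, 33.3, 0.1]
[0.3344, 0.0097, 0.2215] [0.1, 38.1, 0.1]
[0.3678, 0.0096, 0.2594] [0.1, 42.8, 0.1]
[0.3969, 0.0095, 0.3003] [0.1, 47.6, 0.1]
[0.4205, 0.0094, 0.345] [0.1, 52.3, 0.1]
[0.444, 0.0093, 0.3898] [0.1, 57.1, 0.1]
```

>>> arm_command(deltas=[0.044,0.01,0.023,0,5,0,0.088,0.01,0.048,0,10,0,0.132,0.01,0.072,0,14,0,0.175,0.01,0.098,0,19,0,0.217,0.01,0.127,0,24,0,0.258,0.01,0.156,0,29,0,0.3,0.01,0.185,0,33,0,0.334,0.01,0.221,0,38,0])

```text
time: 24.92
ee_pos: [0.4481, 0.0447, 0.2075]
eef_rot: [0.699, 0.106, -0.106, -0.699]
ft_force: [0.9, 1.0, -1.1]
width: 0.0608
```

```bash
python3 - <<'E'
from h import *
s=r.read_state();print(yaw(s),s["ee_pos"],np.round(s["joint_positions"],2))
rows([((.373,.229,.17),-2)])
E
```

```text
(np.float64(17.23877916987007), array([-7.33895872e-04, -5.59515640e-04, -9.99999574e-01])) [0.44812424 0.04473413 0.20753167] [-1.1  -0.14  0.85  1.95  0.11  1.28  0.02]
[-0.0171, 0.0375, 0.1983] [0.0, 19.2, -0.0]
```

>>> arm_command(deltas=[-0.004,0,0.045,0,5,0,-0.008,0,0.095,0,10,0,-0.012,0.01,0.14,0,15,0,-0.016,0.02,0.18,0,19,0,-0.017,0.037,0.198,0,19.2,0,-0.017,0.037,0.198,0,19.2,0,-0.017,0.037,0.198,0,19.2,0])

```text
time: 25.8
ee_pos: [0.3739, 0.226, 0.1713]
eef_rot: [0.707, -0.012, 0.012, -0.707]
ft_force: [1.0, -0.4, 0.0]
width: 0.0609
```

```bash
python3 - <<'E'
from h import *
s=r.read_state();print(yaw(s),s["ee_pos"],np.round(s["joint_positions"],2))
p=r.camera("wrist");T=wristT(p,s)
np.savez("w14.npz",im=p["image"],K=p["intrinsics"],T=T)
print([np.array(proj(p,X,T))[::-1]*1.5 for X in ([.373,.229,.03],[.373,.229,0])])
cv2.imwrite("pics/w14.png",cv2.resize(p["image"][:,:,::-1],(768,576)))
E
```

```text
(np.float64(-1.8859990855460018), array([-1.17125173e-04, -3.85857291e-04, -9.99999919e-01])) [0.37391853 0.2259781  0.17128118] [-1.23 -0.09  0.56  2.02  0.05  1.19 -0.72]
[array([385.00828833, 267.08274521]), array([385.10785777, 258.01530535])]
```

View pics/w14.png

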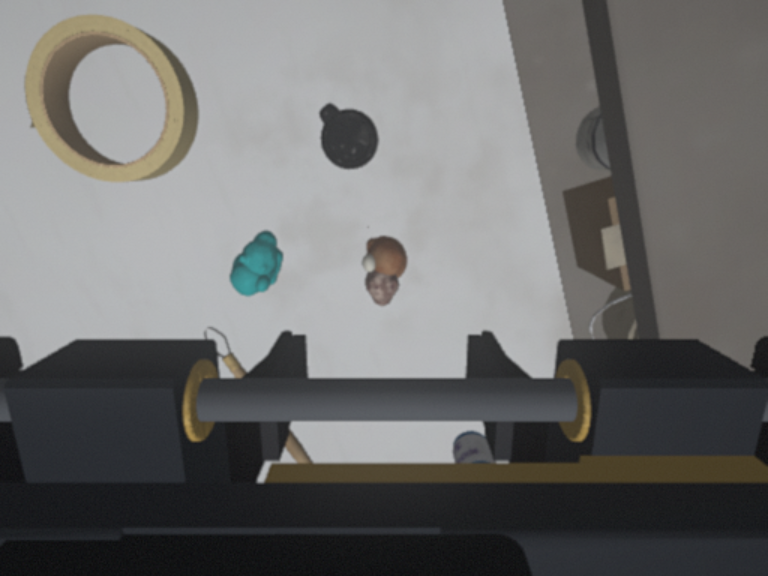

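```bash
python3 - <<'E'
from h import *
z=np.load("w14.npz");im=z["im"];q=dict(intrinsics=z["K"])
c=im[140:220,220:300,::-1];cv2.imwrite("pics/w14c.png",cv2.resize(c,None,fx=7,fy=7,interpolation=cv2.INTER_CUBIC))
for u,v in[(385,258),(385,268),(370,262),(407,262),(382,305),(386,235)]:
    print(u,v,at_z(q,(v/1.5,u/1.5),.025,z["T"]).round(4))
E
```

```text
385 258 [0.3732 0.2342 0.025 ]
385 268 [0.3729 0.2272 0.025 ]
370 262 [0.3627 0.2318 0.025 ]
407 262 [0.3882 0.231  0.025 ]
382 305 [0.3699 0.2005 0.025 ]
386 235 [0.3743 0.2501 0.025 ]
```

View pics/w14c.png

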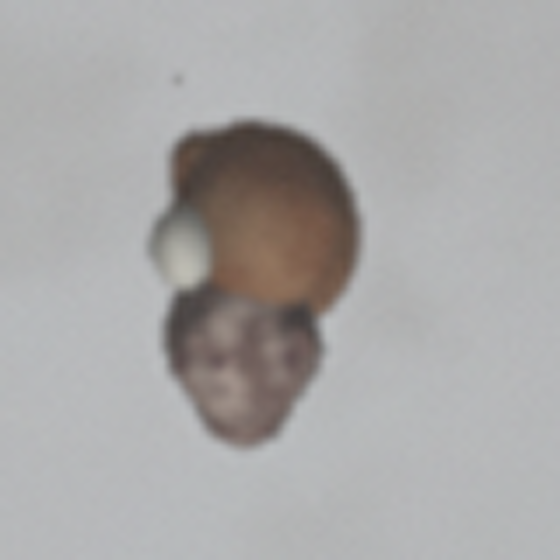

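```bash
python3 - <<'E'
from h import *
s=r.read_state();print(yaw(s)[0],s["ee_pos"])
rows([((.373,.231,.019),-2)])
E
```

```text
-1.9072086695521329 [0.37410111 0.22607153 0.17149495]
[-0.0013, 0.1525, 0.0048] [-0.0, 0.1, 0.0]
```

>>> arm_command(deltas=[-0.001,0.04,0.005,0,0,0,-0.001,0.09,0.005,0,0,0,-0.001,0.12,0.005,0,0,0,-0.001,0.145,0.005,0,0,0,-0.001,0.152,0.005,0,0,0,-0.001,0.152,0.005,0,0,0,-0.001,0.152,0.005,0,0,0])

```text
time: 26.72
ee_pos: [0.3734, 0.2325, 0.0201]
eef_rot: [-0.706, 0.011, -0.012, 0.708]
ft_force: [0.8, -0.6, -0.2]
width: 0.0611
```

```bash
python3 - <<'E'
from h import *
s=r.read_state();print(yaw(s)[0],s["ee_pos"])
p=r.camera("wrist")
cv2.imwrite("pics/w15.png",cv2.resize(p["image"][:,:,::-1],(768,576)))
E
```

```text
-1.8430878656230325 [0.3733709  0.23250432 0.02012567]
```

View pics/w15.png

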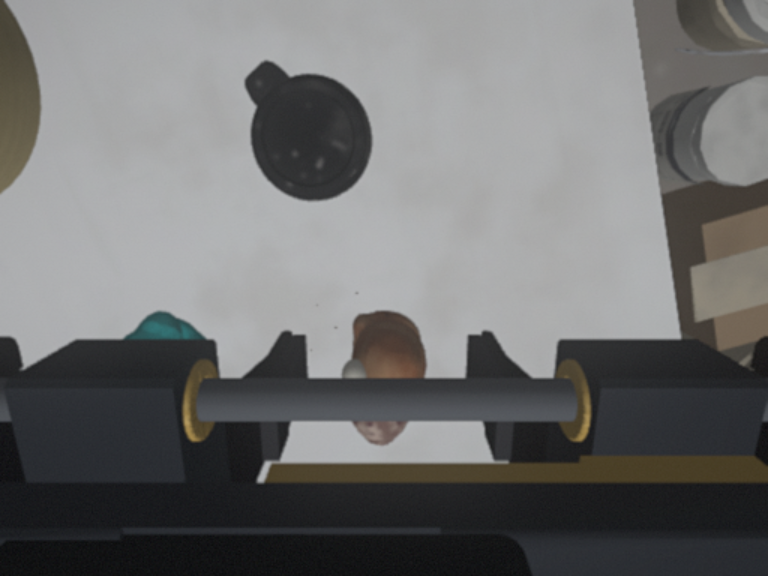

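>>> arm_command(deltas=[0,0,0,0,0,0,0,0,0,0,0,0,0,0,0,0,0,0,0,0,0,0,0,0], hand=0.0, grip_force=10)

```text
time: 27.28
ee_pos: [0.3727, 0.2321, 0.0191]
eef_rot: [-0.707, 0.011, -0.011, 0.707]
ft_force: [-0.7, -0.5, 1.5]
width: 0.0303
```

>>> arm_command(deltas=[0,-0.02,0,0,0,0,0,-0.05,0,0,0,0,0,-0.09,0,0,0,0,0,-0.13,0,0,0,0,0,-0.17,0,0,0,0,0,-0.2,0,0,0,0,0,-0.2,0,0,0,0])

```text
time: 28.15
ee_pos: [0.3735, 0.2328, 0.2209]
eef_rot: [-0.706, 0.01, -0.012, 0.708]
ft_force: [0.2, -0.1, -0.3]
width: 0.0308
```

```bash
python3 - <<'E'
from h import *
s=r.read_state();print(yaw(s)[0],s["ee_pos"],s["width"],np.round(s["joint_positions"],2))
p=r.camera("wrist")
cv2.imwrite("pics/w16.png",cv2.resize(p["image"][:,:,::-1],(768,576)))
P=np.array([(.373,.232),(.43,.12),(.47,0),(.50,-.13),(.517,-.249)])
L=np.r_[0,np.cumsum(np.linalg.norm(np.diff(P,axis=0),axis=1))]
a=np.array([.025,.065,.11,.155,.2,.245,.29,.335,.38,.425,.465,L[-1]])
rows([((np.interp(q,L,P[:,0]),np.interp(q,L,P[:,1]),.22),-2-32.5*q/L[-1]) for q in a])
E
```

```text
-1.823502162844269 [0.37347809 0.23277017 0.22089123] 0.03082924381811032 [-1.26 -0.13  0.56  1.95  0.07  1.3  -0.75]
[0.0122, -0.0006, -0.0221] [-0.1, 1.8, 0.0]
[0.0315, -0.0007, -0.0572] [-0.1, 4.4, 0.0]
[0.0532, -0.0007, -0.0966] [-0.1, 7.2, 0.0]
[0.0709, -0.0008, -0.1379] [-0.1, 10.1, 0.0]
[0.0864, -0.0008, -0.1801] [-0.1, 13.0, 0.0]
[0.102, -0.0008, -0.2223] [-0.1, 15.9, 0.0]
[0.1142, -0.0009, -0.2656] [-0.1, 18.8, 0.0]
[0.1257, -0.0009, -0.3091] [-0.1, 21.7, 0.0]
[0.1372, -0.001, -0.3526] [-0.1, 24.6, 0.0]
[0.1454, -0.001, -0.3968] [-0.1, 27.5, 0.0]
[0.1524, -0.0011, -0.4362] [-0.1, 30.1, 0.0]
[0.1594, -0.0011, -0.4764] [-0.1, 32.7, 0.0]
```

View pics/w16.png

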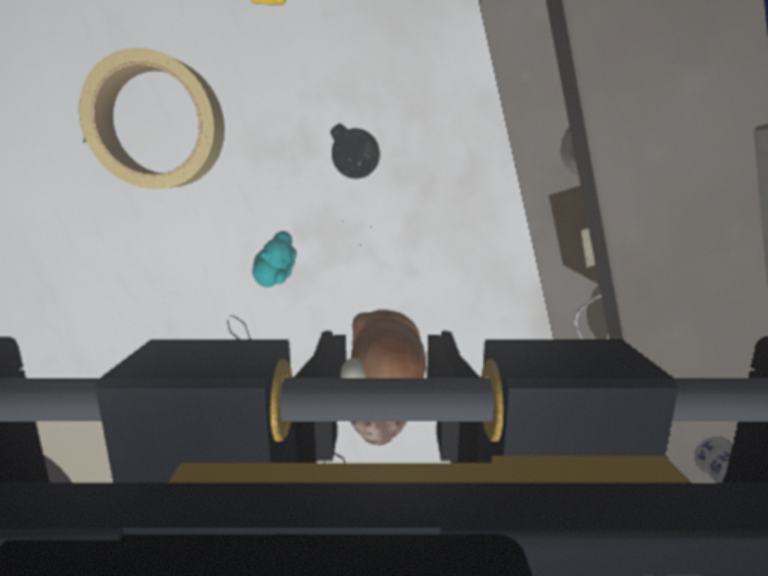

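Whistle is held (30 mm), unmoved in the jaws. Carry it over.

>>> arm_command(deltas=[0.012,0,-0.022,0,2,0,0.031,0,-0.057,0,4.5,0,0.053,0,-0.097,0,7,0,0.071,0,-0.138,0,10,0,0.086,0,-0.18,0,13,0,0.102,0,-0.222,0,16,0,0.114,0,-0.266,0,19,0,0.126,0,-0.309,0,22,0])

```text
time: 29.2
ee_pos: [0.4881, -0.0836, 0.2182]
eef_rot: [0.692, -0.148, 0.147, -0.691]
ft_force: [0.3, 0.4, -0.1]
width: 0.0309
```

```bash
python3 - <<'E'
from h import *
s=r.read_state();print(yaw(s),s["ee_pos"],s["width"],np.round(s["joint_positions"],2))
rows([((.517,-.249,.2),-34.5)])
E
```

```text
(np.float64(-24.031957124185613), array([-9.68050215e-04, -1.27196081e-04, -9.99999523e-01])) [ 0.48805923 -0.0835567   0.21819699] 0.030936034929966803 [-0.93  0.02  1.04  1.84 -0.02  1.29 -0.3 ]
[0.0938, 0.0182, -0.1393] [0.0, 10.5, -0.0]
```

>>> arm_command(deltas=[0.024,0,-0.036,0,3,0,0.052,0,-0.077,0,6,0,0.076,0,-0.113,0,9,0,0.09,0,-0.133,0,10.5,0,0.094,0.018,-0.139,0,10.5,0,0.094,0.018,-0.139,0,10.5,0,0.094,0.018,-0.139,0,10.5,0])

```text
time: 30.08
ee_pos: [0.5185, -0.2447, 0.2007]
eef_rot: [-0.676, 0.208, -0.208, 0.676]
ft_force: [0.2, 0.4, -0.5]
width: 0.0307
```

```bash
python3 - <<'E'
from h import *
s=r.read_state();print(yaw(s),s["ee_pos"],s["width"],np.round(s["joint_positions"],2))
p=r.camera("wrist");T=wristT(p,s)
cv2.imwrite("pics/w17.png",cv2.resize(p["image"][:,:,::-1],(768,576)))
c=r.camera("scene");cv2.imwrite("pics/s17.png",cv2.resize(c["image"][100:220,230:400,::-1],None,fx=4.5,fy=4.5,interpolation=cv2.INTER_CUBIC))
rows([((.517,-.249,.11),-34.5),((.517,-.249,.038),-34.5)])
E
```

```text
(np.float64(-34.240183092161985), array([-5.06185571e-04,  9.26909683e-04, -9.99999442e-01])) [ 0.51850788 -0.24471652  0.20067597] 0.0306952479670157 [-0.51  0.38  1.1   1.68 -0.35  1.3   0.06]
[0.0008, 0.0913, -0.0046] [-0.1, 0.3, 0.0]
[0.0008, 0.1633, -0.0047] [-0.1, 0.3, 0.0]
```

View pics/w17.png

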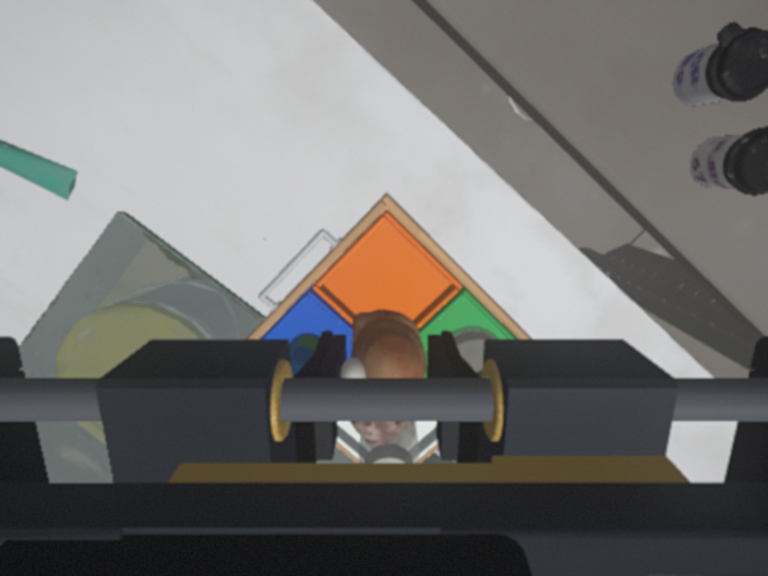

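View pics/s17.png

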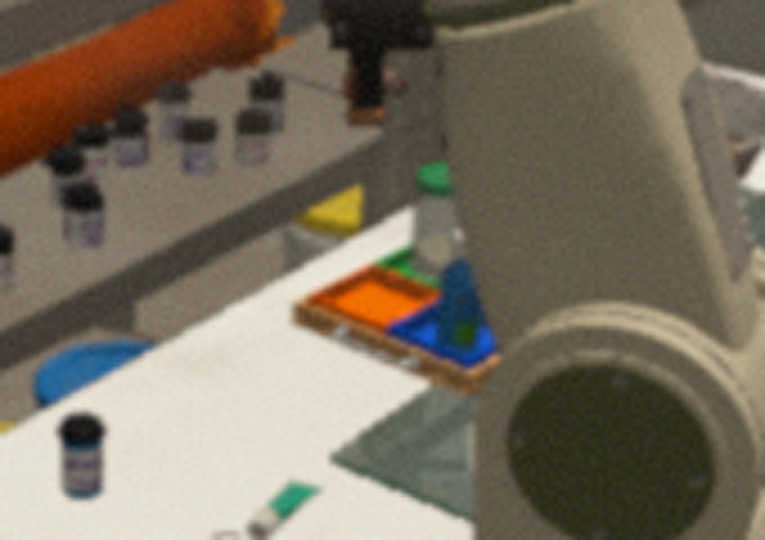

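>>> arm_command(deltas=[0.001,0.03,-0.004,0,0,0,0.001,0.07,-0.004,0,0,0,0.001,0.1,-0.004,0,0,0,0.001,0.11,-0.004,0,0,0,0.001,0.11,-0.004,0,0,0,0.001,0.11,-0.004,0,0,0])

```text
time: 30.92
ee_pos: [0.518, -0.25, 0.0924]
eef_rot: [-0.676, 0.208, -0.209, 0.676]
ft_force: [0.1, -0.1, -0.9]
width: 0.0305
```

```bash
python3 - <<'E'
from h import *
s=r.read_state();print(yaw(s),s["ee_pos"],s["width"],s["ft_force"])
p=r.camera("wrist");T=wristT(p,s)
cv2.imwrite("pics/w18.png",cv2.resize(p["image"][:,:,::-1],(768,576)))
rows([((.517,-.249,.038),-34.5)])
E
```

```text
(np.float64(-34.30728660531774), array([ 1.91476138e-03, -4.35595559e-04, -9.99998072e-01])) [ 0.51797595 -0.25002054  0.09237264] 0.030505227778553294 [ 0.06587134 -0.05097105 -0.90460205]
[-0.0014, 0.0543, 0.0002] [-0.0, 0.2, 0.1]
```

View pics/w18.png

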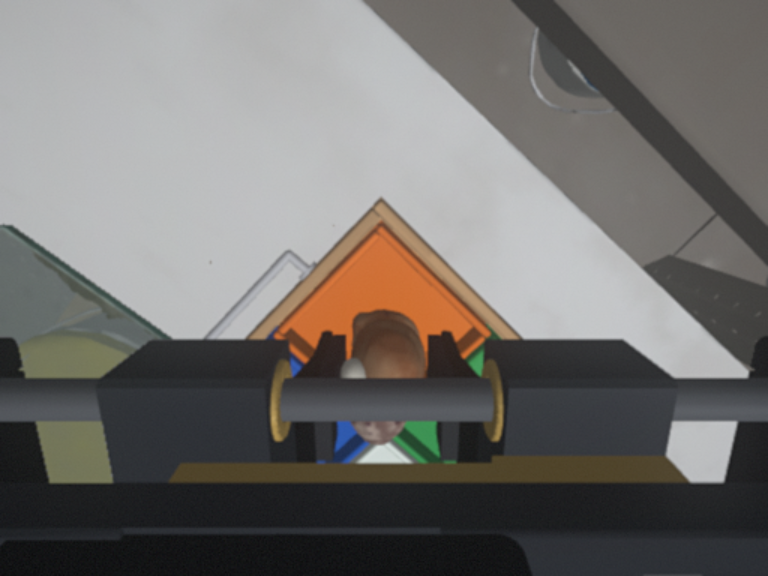

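>>> arm_command(deltas=[-0.0015,0.02,0,0,0,0,-0.0015,0.04,0,0,0,0,-0.0015,0.05,0,0,0,0,-0.0015,0.054,0,0,0,0,-0.0015,0.055,0,0,0,0,-0.0015,0.055,0,0,0,0])

```text
time: 31.72
ee_pos: [0.5161, -0.2491, 0.0362]
eef_rot: [0.676, -0.209, 0.209, -0.676]
ft_force: [-0.3, 1.0, -1.2]
width: 0.0302
```

>>> arm_command(deltas=[0,0,0,0,0,0,0,0,0,0,0,0,0,0,0,0,0,0], hand=0.52)

```text
time: 32.1
ee_pos: [0.516, -0.2489, 0.0361]
eef_rot: [-0.676, 0.209, -0.209, 0.676]
ft_force: [0.3, 0.3, -0.1]
width: 0.0443
```

>>> arm_command(deltas=[0,-0.01,0,0,0,0,0,-0.03,0,0,0,0,0,-0.07,0,0,0,0,0,-0.12,0,0,0,0,0,-0.17,0,0,0,0,0,-0.17,0,0,0,0,0,-0.17,0,0,0,0])

```text
time: 32.98
ee_pos: [0.5159, -0.2488, 0.2064]
eef_rot: [-0.675, 0.208, -0.209, 0.676]
ft_force: [0.3, 0.1, -0.4]
width: 0.0451
```

```bash
python3 - <<'E'
from h import *
s=r.read_state();print(yaw(s)[0],s["ee_pos"],s["width"],s["ft_force"])
p=r.camera("wrist")
cv2.imwrite("pics/w19.png",cv2.resize(p["image"][:,:,::-1],(768,576)))
E
```

```text
-34.32202065503654 [ 0.51585171 -0.24878233  0.20636911] 0.04510531159261725 [ 0.33835584  0.06238529 -0.38337227]
```

View pics/w19.png

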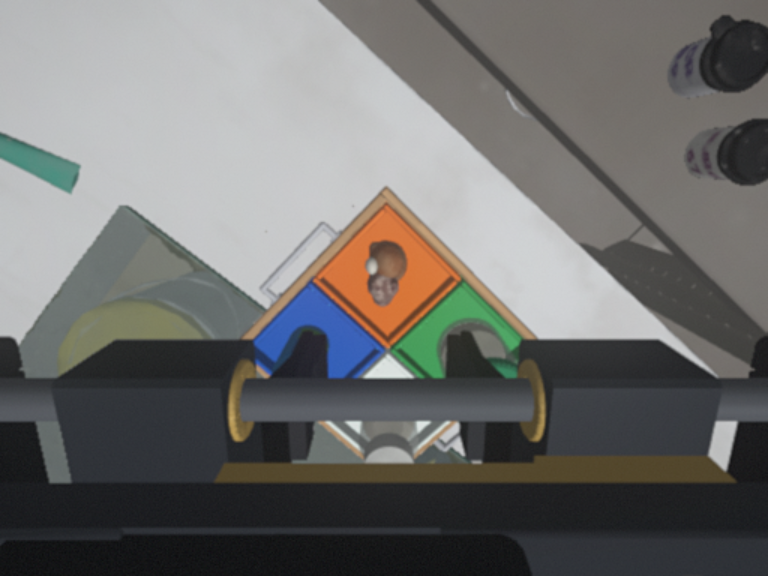

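>>> arm_command(deltas=[0,-0.045,0,0,0,0,-0.04,-0.045,0.03,0,0,0,-0.08,-0.045,0.06,0,0,0,-0.12,-0.045,0.092,0,0,0,-0.15,-0.045,0.115,0,0,0,-0.167,-0.045,0.128,0,0,0,-0.167,-0.045,0.128,0,0,0,-0.167,-0.045,0.128,0,0,0])

```text
time: 34.02
ee_pos: [0.4501, -0.0501, 0.2507]
eef_rot: [0.676, -0.209, 0.209, -0.675]
ft_force: [-0.2, 0.1, -0.6]
width: 0.0452
```

```bash
python3 - <<'E'
from h import *
s=r.read_state();print(yaw(s)[0],s["ee_pos"],s["time"])
t=r.camera("top");cv2.imwrite("pics/t20.png",cv2.resize(t["image"][120:260,100:440,::-1],None,fx=2.3,fy=2.3,interpolation=cv2.INTER_CUBIC))
c=r.camera("scene");cv2.imwrite("pics/s20.png",cv2.resize(c["image"][120:290,150:370,::-1],None,fx=3.5,fy=3.5,interpolation=cv2.INTER_CUBIC))
E
```

```text
-34.39456290025558 [ 0.45009736 -0.05010628  0.25065355] 34.025
```

View pics/t20.png

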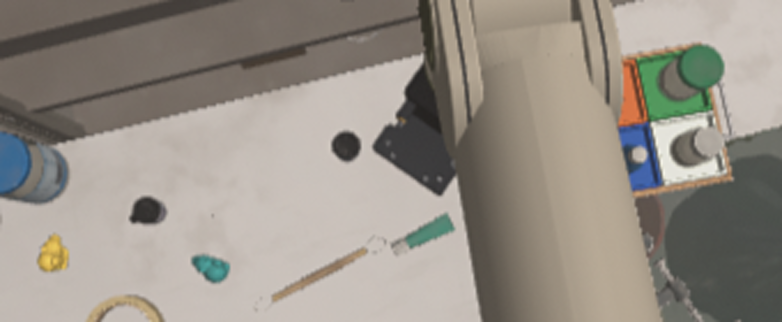

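View pics/s20.png

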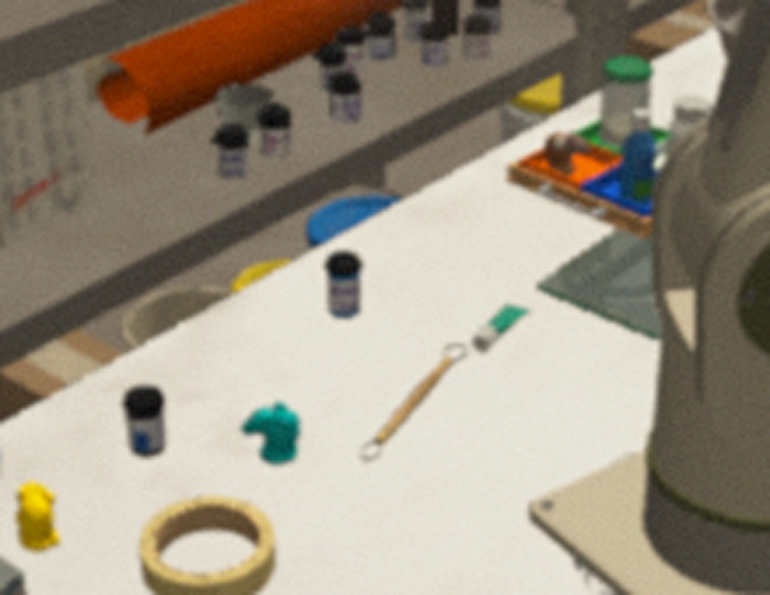

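```bash
python3 -c "
from bench import r
print(r.close_job())"
```

```text
the job is handed in; nothing more can be done
None
```

The glazing kit is packed and the job was handed in at about 34 s of the 118 s allowed. I placed the dye bottle in the blue pocket, the green-lidded jar in the green, the white-capped jar in the white and the whistle in the orange, in that order.

- **Final pictures:** All four stand upright in their pockets. The two black-lidded canisters and the turquoise and yellow look-alikes are standing where they were. The gripper was well clear of everything, with near-zero wrist force. In the last top picture the arm hid most of the orange and part of the blue pocket. For those I relied on the scene view and on the wrist view taken straight after releasing the whistle.
- **Green jar placement:** It met the pocket floor about 3 mm sooner than planned, with a brief wrist force of about 24 N, well under the limit. After release it stood upright.
- **Green jar grip width:** The gripper read 51 mm on the jar's stated 54 mm diameter. The reading stayed steady from lift to release, and I did not find out why it differed.

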